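Close a biscuit tin in the lever press

ROBOT

A 6-joint arm with a two-finger parallel gripper is mounted at the origin on the work surface. World frame = base frame: x ahead of the robot, y to its left, z up, the work surface at z = 0. Lengths are in m, angles in rad, forces in N, time in s.
With the tool pointing down it reaches from about 0.3 to 0.775 m from the base axis. Payload 14.6 kg.
Tool frame: the origin (TCP) lies midway between the tips of the shut fingers; the grasp point (between the pads) lies 19 mm behind it (ctrl.grip_depth is the distance from the TCP to the grasp point, in m); z points along the fingers, x is the direction in which the jaws open and shut, and the axes are right-handed (so a half turn about z gives the same grasp; the last joint's range is limited). The gripper opens to 94 mm and grips with 3 to 60 N. Pads are 16 mm wide; open, the fingers measure 119 mm over their backs; the gripper's body (75 mm by 177 mm) begins 78 mm behind the grasp point.
Start: joints at [1.275, 0.3, 1.521, -0, 1.321, -0.067], TCP at [0.125, 0.536, 0.171] pointing down, gripper open.
Joint ranges: [-3.03, 3.03], [-0.79, 2.21], [0.23, 2.52], [-1.04, 4.18], [0, 3.07], [-2.55, 2.55]. Speed limits (rad/s): [2.22, 2.22, 2.57, 3.14, 3.14, 3.14].

INTERFACE

Orientations are given as [roll, pitch, yaw] about the fixed x, y, z axes, in that order (R = Rz(yaw) Ry(pitch) Rx(roll)).
In Python, from station import ctrl gives the robot as it stands.
- The arm moves only by the tool play_rows, never from a script. Its argument "steps" is a list that holds one entry, the list of rows, each a list of 7 numbers: the shift along the tool's x, y, z in cm, then the turn, a rotation vector about the tool's x, y, z in rad, then the opening, from 0 (shut) to 1 (fully open). In form: [[[x, y, z, ax, ay, az, hand], ...]]. A call has 1 to 20 rows; each row is the pose to reach, as a shift and turn from the pose measured when the call began, along the tool's axes at that moment; what a row does not reach only later rows make up. A row lasts 1/12 s, in which the tool goes at most 41.7 mm and 7.16 degrees, less where a joint would pass 70% of its speed; a pose out of reach is approached as far as the arm can. A call with a gripper value outside its range is refused whole. The fingers move at their own pace and stop on an object; "force" is the grip in N (left out, the last holds). Time passes only in rows, so rows that repeat a pose let the fingers close. It gives the time, the measured TCP pose, the force and the opening at its end, in the units of the state.
- ctrl.get_obs(): the state, without advancing time (a new reading comes with each control period).
- ctrl.camera(name): name is "scene" or "top"; returns a dict with "frame" (384x512x3 uint8, blue, green, red), "fovy" (degrees; the focal length in pixels is half the picture's height over the tangent of half this angle, whatever the lens; pixels are square), "cx", "cy" (the principal point, pixels), "D" ([k1, k2, p1, p2, k3] as OpenCV has them; the pictures are not rectified), "world_to_cam" (4x4, takes a point from world to camera coordinates). Camera axes: x right, y up, looking along -z (the intrinsics and any distortion apply to the point x, -y, -z); pixel columns grow to the right and rows downward; lengths in m; the calibration is good to about 2 mm. A picture is of the moment at which its call begins. There is no depth.
- ctrl.hand_in(): hands the job in, once; it reports no verdict.
The state is a dict: "time_s": time; "qpos": joint angles; "joint_vel": joint speeds; "tau": joint torques, N m; "ee_pos": TCP position; "eef_rot": TCP orientation; "force": force on the tool from outside, world axes, zero at the start; "moment": the same for the moment, N m; "grip_width": finger opening in m.
Only numpy, scipy, OpenCV 4.12 (cv2) and the standard library are available. Lean on these libraries where they do the work, as an engineer would, in place of code of your own. Each camera call takes 0.05 s, during which the arm holds its last target. There are 200 camera calls.

TASK

Take the oblong biscuit tin out of the rack, lay it flat on the worktop with its lid side up and let go of it. Then take it by its long sides, seat it in the matching pocket of the lid press and let go, swing the press's sprung lever down to its stop so that the lid is pressed home, and let the lever return fully upright, leaving the closed tin in the pocket. Leave the other tins and the things around where they are.

Things in the scene. Friction and masses are not known exactly. Their poses are not given: they have to be found in the camera images.
- tin: oblong steel tin, 62 (its x) by 84 (y) by 30 mm thick (z), 0.2 kg. Origin: centre of its underside; z points out of its lid side. It starts on edge in a rack slot, x vertical, z level, lid side away from the robot. An 8 mm wide rim surrounds its sunken lid. It is the only one of the rack's three tins longer than wide (others: round, square)
- lid (a joint): how far the sunken lid has been pushed into the tin, m: 0 at the start (lid face 2 mm below the rim), 0.006 at most; counts as home from 0.0045. Takes about 20 N on the lid to move, which the press gives
- rack: wooden rack fixed to the worktop, 220 (its x) by 105 mm, origin under its centre. Three slots in a row at x = -75, 0 and +75 mm, each 34 mm wide (x) and 89 mm long (y); walls up to 32 mm above the worktop, slot floor 6 mm above it. The oblong tin's top edge stands 68 mm above the worktop. Its -x end faces the robot, more or less
- press: lid press fixed to the worktop: white base 300 by 150 mm from 120 mm in front (-x) to 180 mm behind (+x) of the origin, which lies on the worktop under the pocket's centre. z up, the lever's hinge is on the +x side
- nest (a point): centre of the pocket's floor, 20 mm above the worktop. The pocket is 87 mm along the press's x, 65 mm along its y, 8 mm deep with a chamfered mouth, in a block 115 by 100 mm with its top 28 mm above the worktop. The tin goes in lid side up with its 84 mm side along the press's x, either way round
- lever_hinge (a point): centre of the lever's hinge, 110 mm behind the pocket's centre (press +x) and 42 mm above the worktop; the axis is the press's y
- lever_grip (a point): middle of the lever's round black crossbar, 16 mm thick, along the press's y, 96 mm of it free between the two side arms. At rest it is about 24 mm behind the hinge (press +x) and 199 mm above it; at the stop 200 mm in front of the hinge (towards the robot) and 18 mm above it. A pressing block sits between the arms, 110 mm from the hinge
- lever (a joint): lever angle, rad: 0 upright at rest (the spring holds it there), 1.6 swung down to the stop towards the robot. It takes about 5 N on the crossbar to swing, about 15 N near the stop with the tin in place
- round_tin: round steel tin 80 mm across, 30 mm thick, on edge in the rack; to be left alone. Origin: centre of its underside
- square_tin: square steel tin 62 mm, 30 mm thick, on edge in the rack; to be left alone. Origin: centre of its underside
- mug: white mug 80 mm across, 90 mm high; to be left alone. Origin: centre of its underside
- glass: drinking glass 80 mm across, 120 mm high; to be left alone. Origin: centre of its underside
- jar: small brass-coloured jar 48 mm across, 50 mm high; to be left alone. Origin: centre of its underside
- spatula: spatula 240 mm long, lying; to be left alone. Origin: centre of its underside
Not all that is in view belongs to the job. Leave any brown or purple look-alike of the tin alone.

How it is judged:
By the outcome, as a careful person would: the job done as asked, in the order asked, and still so for the second after the job is handed in, with the robot touching nothing.
It also fails if it takes over 72 s, if anything falls off the work surface, if the arm or the gripper's body presses on something with over 40 N, if the wrist force passes 120 N, or if a joint passes its speed limit or range.

## Working session

There is one attempt and no reset: what is moved stays moved. The work goes in short steps, Python scripts to look and compute and a tool call to move; the robot and the scene stay as the last step left them, time stands still between calls to the robot, and variables do not carry over. Pictures are saved under pics/ and viewed, about 8 in all and at most 12, crops included, and the job is handed in when it is done.

Besides the shell and the picture viewer there is one more tool, called after "Emit:" as name(argument=value, ...), one argument or row to a line, values as JSON. play_rows: Moves the arm, as the interface text tells. Its arguments: {"type":"object","properties":{"steps":{"type":"array"},"force":{"type":"number"}},"required":["steps"]}

```bash
ls; mkdir -p pics
python3 - <<'E'
from station import ctrl
import cv2
print(ctrl.get_obs())
for n in("scene","top"):
    c=ctrl.camera(n); cv2.imwrite(f"pics/{n}0.png",c["frame"]); print(n,c["fovy"],c["cx"],c["cy"],c["D"]); print(c["world_to_cam"])
a=cv2.imread("pics/scene0.png");b=cv2.imread("pics/top0.png")
E
```

```text
pics
{'time_s': 0.0, 'qpos': array([ 1.27543373e+00,  3.00468950e-01,  1.52159806e+00, -2.49600173e-05,
        1.32067780e+00, -6.65720958e-02]), 'joint_vel': array([ 0.00036876, -0.00110297, -0.00070433, -0.00028166,  0.00085024,
       -0.00087845]), 'tau': array([ 1.93294109e-03, -5.31817031e+01, -3.52729869e+01,  7.09522306e-02,
        2.45203811e-02, -1.67650287e-04]), 'ee_pos': array([0.12464623, 0.53537735, 0.17068035]), 'eef_rot': array([-3.14154013e+00,  1.15121166e-03,  1.34201205e+00]), 'force': array([-0.74724463,  0.62855163,  0.18008982]), 'moment': array([-0.01282197,  0.02258023, -0.07391901]), 'grip_width': 0.09380952765389183}
scene 55.29601501989696 264.8201640575565 186.92728624886186 [-0.0527407  0.         0.         0.         0.       ]
[[ 0.78834767  0.61522636 -0.00211843 -0.43695516]
 [-0.40759138  0.52485841  0.74725693  0.10009894]
 [ 0.46084403 -0.5882348   0.66453186 -1.52675195]
 [ 0.          0.          0.          1.        ]]
top 51.01517216743847 261.7385297883227 189.01822765434014 [0.00040506 0.         0.         0.         0.        ]
[[-0.02430688 -0.999649   -0.01053823  0.03802585]
 [ 0.9991998  -0.02462818  0.03151526 -0.55359386]
 [-0.03176373 -0.00976376  0.99944771 -1.35714637]
 [ 0.          0.          0.          1.        ]]
```

View pics/scene0.png

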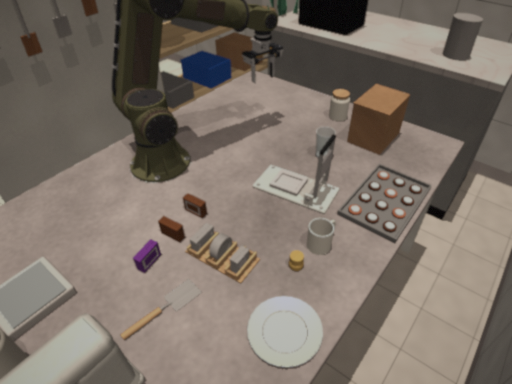

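View pics/top0.png

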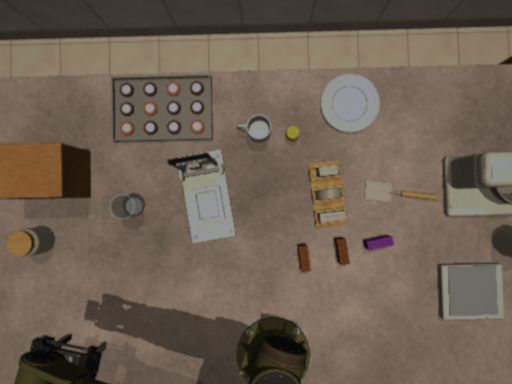

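Scene view: rack around (222,253), with three tins at about (201,240), (220,247, round) and (240,262). The brown and purple look-alikes are at (195,205), (172,229) and (147,256). Top view: rack tins at (331,215), (328,195) and (328,170), press at (207,205) with its lever at (195,160). I'll enlarge a crop to tell the oblong tin from the square one.

Run:
```python
import cv2,numpy as np
a=cv2.imread("pics/scene0.png")[215:285,175:270];b=cv2.imread("pics/top0.png")
r=lambda i,s:cv2.resize(i,None,fx=s,fy=s,interpolation=cv2.INTER_CUBIC)
A=r(a,4.2);B=r(b[155:232,300:355],7);C=r(b[145:247,170:240],5.2)
H=max(i.shape[0] for i in(A,B,C))
p=lambda i:cv2.copyMakeBorder(i,0,560-i.shape[0],0,4,0)
A2=p(A);o=np.hstack([p(B),p(C)]);
cv2.imwrite("pics/c1.png",o)
cv2.imwrite("pics/c2.png",r(a,8))
```

```text
(no output)
```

View pics/c1.png

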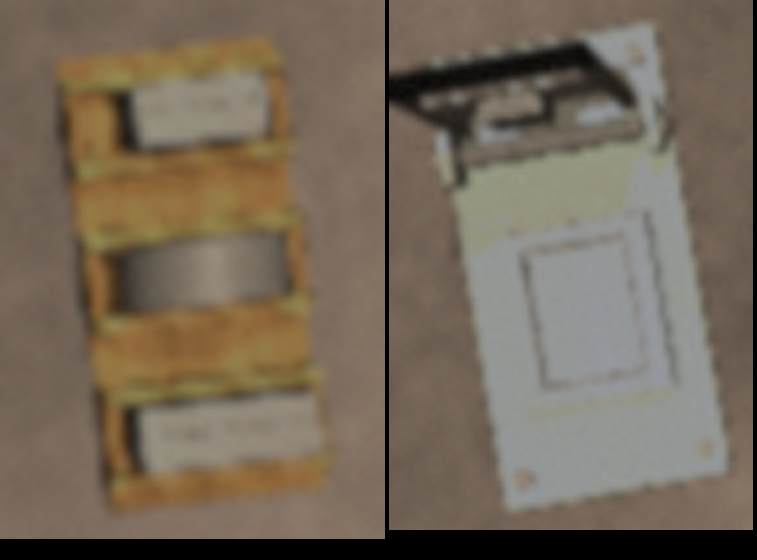

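View pics/c2.png

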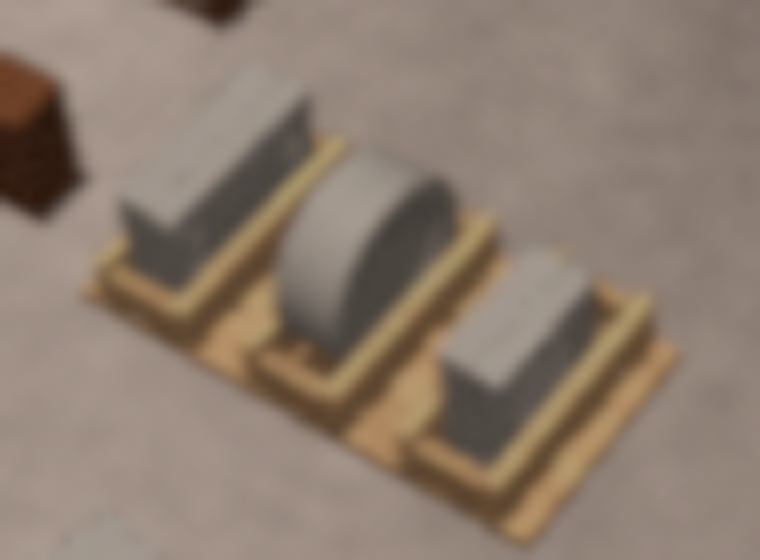

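The oblong tin is the one in the slot nearest the robot, at scene (201,240) / top (331,215). Its top face is clearly longer than that of the far, square one (crop about 181 x 62 px against 130 x 60), and it overhangs most of the slot's length. The middle one is round. Next I'll measure the tin, rack and press.

```bash
cat > h.py <<'E'
import numpy as np,cv2
from station import ctrl
class Cam:
    def __init__(s,n):
        c=ctrl.camera(n); s.im=c["frame"]; f=s.im.shape[0]/2/np.tan(np.radians(c["fovy"])/2)
        s.K=np.array([[f,0,c["cx"]],[0,f,c["cy"]],[0,0,1]]); s.D=np.array(c["D"],float)
        W=np.array(c["world_to_cam"]); F=np.diag([1.,-1,-1]); s.R=F@W[:3,:3]; s.t=F@W[:3,3]; s.C=-s.R.T@s.t
    def plane(s,px,z):
        u=cv2.undistortPoints(np.float64(px).reshape(-1,1,2),s.K,s.D).reshape(-1,2)
        d=np.c_[u,np.ones(len(u))]@s.R; return s.C+d*((z-s.C[2])/d[:,2])[:,None]
    def proj(s,P): return cv2.projectPoints(np.float64(P).reshape(-1,1,3),cv2.Rodrigues(s.R)[0],s.t,s.K,s.D)[0].reshape(-1,2)
def rect(P):
    (c,wh,a)=cv2.minAreaRect(np.float32(P[:,:2]*1000)); b=cv2.boxPoints((c,wh,a))
    return np.array(c),wh,b
E
python3 - <<'E'
from h import *
np.set_printoptions(precision=4,suppress=True)
T=Cam("top");S=Cam("scene")
print("camC",T.C,S.C)
def blob(m,roi):
    x0,y0,x1,y1=roi; k=np.zeros_like(m);k[y0:y1,x0:x1]=m[y0:y1,x0:x1]
    cs=cv2.findContours(k,cv2.RETR_EXTERNAL,cv2.CHAIN_APPROX_NONE)[0]; return max(cs,key=cv2.contourArea)[:,0]
hsv=cv2.cvtColor(T.im,cv2.COLOR_BGR2HSV)
print("hsv tin",hsv[216,332],"wood",hsv[202,328],"table",hsv[200,280],"press",hsv[225,207],"tinfar",hsv[170,330])
# top tin from crop corners (scale 7, offset 300,155)
q=np.array([[137,407],[318,393],[325,452],[147,475]])/7+[300,155]-.43
print("tin z.068",T.plane(q,.068),T.plane(q,.068).mean(0))
q=np.array([[60,62],[275,40],[328,488],[112,512]])/7+[300,155]-.43
P=T.plane(q,.016);print("rack",P,P.mean(0))
P=T.plane(q,.03);print("rack",P.mean(0))
# scene tin top corners (scale 8, offset 175,215)
q=np.array([[120,200],[248,62],[312,98],[178,235]])/8+[175,215]-.44
P=S.plane(q,.068);print("tin S",P,P.mean(0))
# press base & pocket (scale 5.2, offset 170,145; crop x shift 389)
q=(np.array([[505,510],[728,467],[650,23],[655,25]])-[389,0])/5.2+[170,145]-.4
print("press base z0.012",T.plane(q,.012))
q=(np.array([[522,250],[628,236],[646,373],[543,388]])-[389,0])/5.2+[170,145]-.4
P=T.plane(q,.028);print("pocket",P,P.mean(0))
m=(cv2.inRange(hsv,(0,0,120),(180,60,255)))
E
```

```text
camC [0.511  0.0111 1.3742] [ 1.0889 -0.6818  0.9389]
hsv tin [ 20  40 142] wood [ 15 152 136] table [ 13  65 122] press [ 50   5 151] tinfar [ 21  44 139]
tin z.068 [[ 0.4712 -0.16    0.068 ]
 [ 0.4756 -0.2437  0.068 ]
 [ 0.4484 -0.2461  0.068 ]
 [ 0.4397 -0.1637  0.068 ]] [ 0.4587 -0.2034  0.068 ]
rack [[ 0.6368 -0.1345  0.016 ]
 [ 0.6448 -0.2384  0.016 ]
 [ 0.4286 -0.2572  0.016 ]
 [ 0.4195 -0.1534  0.016 ]] [ 0.5324 -0.1959  0.016 ]
rack [ 0.5322 -0.1937  0.03  ]
tin S [[ 0.4518 -0.2464  0.068 ]
 [ 0.4395 -0.1641  0.068 ]
 [ 0.4736 -0.1623  0.068 ]
 [ 0.4821 -0.2447  0.068 ]] [ 0.4618 -0.2044  0.068 ]
press base z0.012 [[0.3787 0.2648 0.012 ]
 [0.4032 0.1192 0.012 ]
 [0.6938 0.1638 0.012 ]
 [0.6925 0.1605 0.012 ]]
pocket [[0.547  0.2477 0.028 ]
 [0.5543 0.1791 0.028 ]
 [0.4659 0.1693 0.028 ]
 [0.4579 0.2358 0.028 ]] [0.5063 0.208  0.028 ]
```

```bash
cat >> h.py <<'E'
from scipy.spatial.transform import Rotation as Ro
def frame(xdir,zdir):
    z=np.array(zdir,float);z/=np.linalg.norm(z);x=np.array(xdir,float);x-=z*(x@z);x/=np.linalg.norm(x)
    return np.c_[x,np.cross(z,x),z]
def tilted(yaw,tilt,jaw=1):
    "approach leaning: tool z = sin(tilt)*fwd(yaw) - cos(tilt)*up; jaws along the left of yaw (jaw=+-1) "
    f=np.array([np.cos(yaw),np.sin(yaw),0]);l=np.array([-f[1],f[0],0])
    return frame(jaw*l,np.sin(tilt)*f-np.cos(tilt)*np.array([0,0,1]))
def go(R,grasp=None,tcp=None,o=None):
    o=o or ctrl.get_obs(); R0=Ro.from_euler("xyz",o["eef_rot"]).as_matrix()
    if tcp is None: tcp=np.array(grasp)+ctrl.grip_depth*R[:,2]
    s=R0.T@(np.array(tcp)-o["ee_pos"])*100; w=Ro.from_matrix(R0.T@R).as_rotvec()
    r=np.r_[s,w]; print("row",np.round(r,3).tolist()); return r
E
python3 - <<'E'
from h import *
np.set_printoptions(precision=4,suppress=True)
R=tilted(.087,-np.radians(25)); go(R,grasp=[.460,-.204,.165])
T=Cam("top");hsv=cv2.cvtColor(T.im,cv2.COLOR_BGR2HSV)
m=((hsv[...,1]<48)&(hsv[...,2]>110)).astype(np.uint8)*255
k=np.zeros_like(m);k[145:247,170:240]=m[145:247,170:240]
cs=max(cv2.findContours(k,cv2.RETR_EXTERNAL,cv2.CHAIN_APPROX_NONE)[0],key=cv2.contourArea)[:,0]
# right edge and left edge and front edge via rightmost/leftmost per row
P=[(y,np.where(k[y])[0]) for y in range(160,238)]
r=np.array([[w[-1]+.5,y] for y,w in P if len(w)]);l=np.array([[w[0]-.5,y] for y,w in P if len(w) and y>185])
f=np.array([[x,np.where(k[:,x])[0][-1]+.5] for x in range(198,230)])
for n,e in(("R",r[:-12]),("L",l),("F",f)):
    W=T.plane(e,.01); v=cv2.fitLine(np.float32(W[:,:2]),cv2.DIST_HUBER,0,.001,.001).ravel(); print(n,v,np.arctan2(v[1],v[0]))
E
```

```text
row [-64.662, 48.673, 2.338, 0.433, -0.068, -0.311]
R [0.988  0.1546 0.5216 0.1353] 0.1552119
L [0.9895 0.1445 0.4844 0.2821] 0.14497909
F [ 0.1604 -0.9871  0.3892  0.1768] -1.4097321
```

Emit:
play_rows(
  steps=[
    [[-20, 15, -8, 0.14, -0.02, -0.1, 1], [-20, 15, -8, 0.14, -0.02, -0.1, 1], [-20, 15, -8, 0.14, -0.02, -0.1, 1], [-20, 15, -8, 0.14, -0.02, -0.1, 1], [-20, 15, -8, 0.14, -0.02, -0.1, 1], [-64.7, 48.7, -4, 0.433, -0.068, -0.311, 1], [-64.7, 48.7, -4, 0.433, -0.068, -0.311, 1], [-64.7, 48.7, -4, 0.433, -0.068, -0.311, 1], [-64.7, 48.7, -4, 0.433, -0.068, -0.311, 1], [-64.7, 48.7, -4, 0.433, -0.068, -0.311, 1], [-64.7, 48.7, -4, 0.433, -0.068, -0.311, 1], [-64.7, 48.7, -4, 0.433, -0.068, -0.311, 1], [-64.7, 48.7, -4, 0.433, -0.068, -0.311, 1], [-64.7, 48.7, -4, 0.433, -0.068, -0.311, 1], [-64.7, 48.7, -4, 0.433, -0.068, -0.311, 1], [-64.7, 48.7, -4, 0.433, -0.068, -0.311, 1], [-64.7, 48.7, -4, 0.433, -0.068, -0.311, 1], [-64.7, 48.7, -4, 0.433, -0.068, -0.311, 1], [-64.7, 48.7, -4, 0.433, -0.068, -0.311, 1], [-64.7, 48.7, -4, 0.433, -0.068, -0.311, 1]],
  ],
)

```text
time_s: 1.92
ee_pos: [0.4526, -0.2072, 0.2111]
eef_rot: [-2.705, -0.001, 1.657]
force: [0.8, 0.6, 0.9]
grip_width: 0.0938
```

Run:
```python
from h import *
o=ctrl.get_obs();print(o["qpos"],o["ee_pos"],o["eef_rot"])
R=tilted(.087,-np.radians(25)); go(R,grasp=[.460,-.204,.115])
```

```text
[-0.38531847  0.4351268   1.31153353 -0.1977373   1.78513101 -2.04681717] [ 0.45261689 -0.20722706  0.21110142] [-2.70473771e+00 -5.16446986e-04  1.65749453e+00]
row [0.251, 4.759, 10.265, -0.001, -0.001, -0.0]
```

Emit:
play_rows(
  steps=[
    [[0.25, 4.76, 10.27, 0, 0, 0, 1], [0.25, 4.76, 10.27, 0, 0, 0, 1], [0.25, 4.76, 10.27, 0, 0, 0, 1], [0.25, 4.76, 10.27, 0, 0, 0, 1], [0.25, 4.76, 10.27, 0, 0, 0, 1], [0.25, 4.76, 10.27, 0, 0, 0, 1]],
  ],
)

```text
time_s: 2.42
ee_pos: [0.453, -0.205, 0.1]
eef_rot: [-2.707, 0.001, 1.658]
force: [0.6, -0.1, 0.8]
grip_width: 0.0942
```

Run:
```python
from h import *
T=Cam("top");S=Cam("scene")
o=ctrl.get_obs();print(o["ee_pos"],o["eef_rot"])
r=lambda i,s:cv2.resize(i,None,fx=s,fy=s,interpolation=cv2.INTER_CUBIC)
p=lambda i:cv2.copyMakeBorder(i,0,600-i.shape[0],0,4,0)
cv2.imwrite("pics/g1.png",np.hstack([p(r(T.im[140:240,290:360],5)),p(r(S.im[190:290,165:250],5))]))
R=tilted(.087,-np.radians(25)); go(R,grasp=[.460,-.204,.056])
```

```text
[ 0.45315105 -0.20501804  0.10014668] [-2.70803911e+00  1.24853147e-03  1.65774822e+00]
row [0.05, 2.477, 5.596, 0.003, 0.001, -0.001]
```

View pics/g1.png

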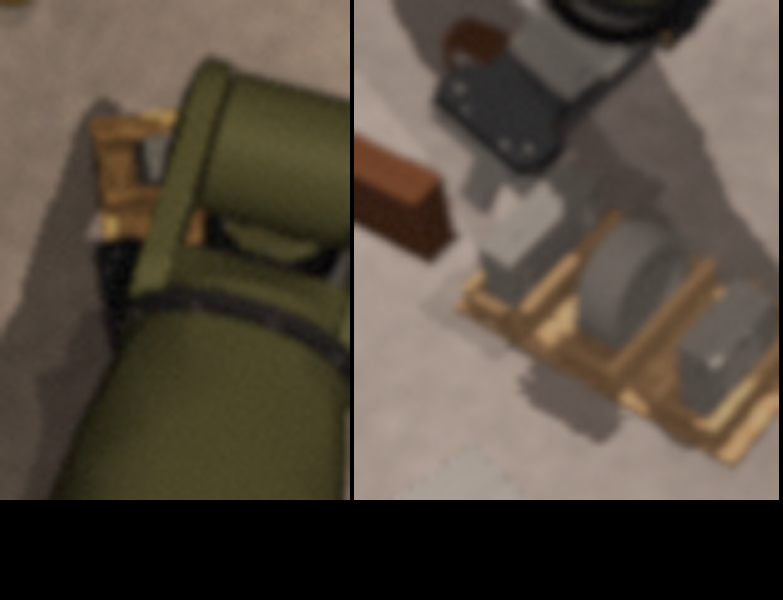

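The scene crop shows the near finger at about crop (480,190), above the −y end of the tin's top face (520,220). The top view is blocked by the arm. I'll descend slowly and watch the force.

Emit:
play_rows(
  steps=[
    [[0.02, 0.8, 1.9, 0, 0, 0, 1], [0.05, 1.2, 2.8, 0, 0, 0, 1], [0.05, 1.6, 3.7, 0, 0, 0, 1], [0.05, 2.1, 4.7, 0, 0, 0, 1], [0.05, 2.48, 5.6, 0, 0, 0, 1], [0.05, 2.48, 5.6, 0, 0, 0, 1]],
  ],
)

```text
time_s: 3.02
ee_pos: [0.4512, -0.2043, 0.0371]
eef_rot: [-2.706, -0.0, 1.658]
force: [-0.5, 0.4, 0.1]
grip_width: 0.0942
```

Emit:
play_rows(
  steps=[
    [[0, 0, 0, 0, 0, 0, 0], [0, 0, 0, 0, 0, 0, 0], [0, 0, 0, 0, 0, 0, 0], [0, 0, 0, 0, 0, 0, 0], [0, 0, 0, 0, 0, 0, 0], [0, 0, 0, 0, 0, 0, 0]],
  ],
  force=35,
)

```text
time_s: 3.52
ee_pos: [0.4514, -0.2044, 0.0373]
eef_rot: [-2.706, 0.0, 1.658]
force: [0.6, 0.6, -0.8]
grip_width: 0.0809
```

Emit:
play_rows(
  steps=[
    [[0, -0.4, -0.9, 0, 0, 0, 0], [0, -0.8, -1.8, 0, 0, 0, 0], [0, -1.3, -2.7, 0, 0, 0, 0], [0, -1.7, -3.6, 0, 0, 0, 0], [0, -2.1, -4.5, 0, 0, 0, 0], [0, -3.2, -6.8, 0, 0, 0, 0], [0, -4.2, -9.1, 0, 0, 0, 0], [0, -5.3, -11.4, 0, 0, 0, 0], [0, -6.3, -13.6, 0, 0, 0, 0], [0, -8.4, -18.1, 0, 0, 0, 0], [0, -8.4, -18.1, 0, 0, 0, 0], [0, -8.4, -18.1, 0, 0, 0, 0]],
  ],
)

```text
time_s: 4.52
ee_pos: [0.4524, -0.2046, 0.2401]
eef_rot: [-2.711, 0.003, 1.658]
force: [-0.6, 0.5, -3.2]
grip_width: 0.0808
```

Run:
```python
from h import *
S=Cam("scene");T=Cam("top")
o=ctrl.get_obs();print(o["qpos"],o["ee_pos"],o["grip_width"])
r=lambda i,s:cv2.resize(i,None,fx=s,fy=s,interpolation=cv2.INTER_CUBIC)
cv2.imwrite("pics/l1.png",r(S.im[130:300,145:275],4)[:600])
# target layout: final tool tilt 65deg (25 below level), yaw 0, at grasp
for g in([.56,0,.25],[.56,0,.03]): go(tilted(0.0,np.radians(65)),grasp=g)
```

```text
[-0.3815154   0.4150131   1.28198102 -0.19855553  1.83369327 -2.05317624] [ 0.45134465 -0.20419289  0.23617963] 0.0805859910892895
row [19.251, 12.711, -6.565, -1.569, -0.033, 0.091]
row [19.245, 22.003, 13.376, -1.569, -0.033, 0.091]
```

View pics/l1.png

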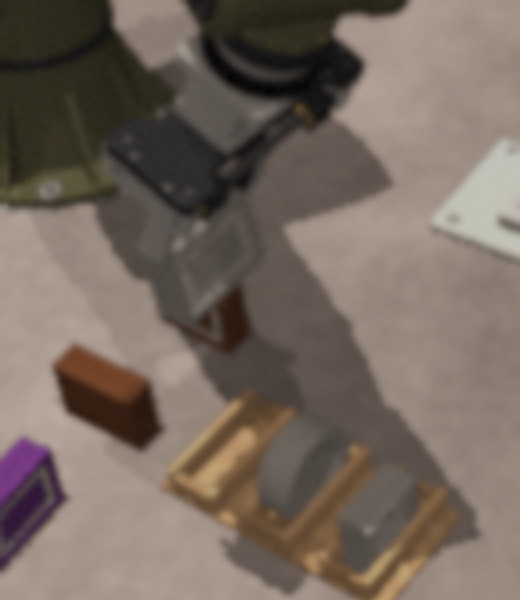

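The scene crop shows the tin upright in the gripper at crop (215,250), lid side facing +x. Its slot is empty, and the round and square tins are still in place. Now I'll turn it lid up over the free table.

Run:
```python
from h import *
R=tilted(0.0,np.radians(57))
for g in([.53,0,.25],[.53,0,.04]): go(R,grasp=g)
```

```text
row [19.522, 9.984, -5.042, -1.43, -0.026, 0.091]
row [19.517, 18.854, 13.994, -1.43, -0.026, 0.091]
```

Emit:
play_rows(
  steps=[
    [[2, -1, -5, -0.1, 0, 0, 0], [8, 3, -5, -0.4, -0.01, 0.03, 0], [8, 3, -5, -0.4, -0.01, 0.03, 0], [19.5, 10, -5, -1.43, -0.026, 0.091, 0], [19.5, 10, -5, -1.43, -0.026, 0.091, 0], [19.5, 10, -5, -1.43, -0.026, 0.091, 0], [19.5, 10, -5, -1.43, -0.026, 0.091, 0], [19.5, 10, -5, -1.43, -0.026, 0.091, 0], [19.5, 10, -5, -1.43, -0.026, 0.091, 0], [19.5, 10, -5, -1.43, -0.026, 0.091, 0], [19.5, 10, -5, -1.43, -0.026, 0.091, 0], [19.5, 10, -5, -1.43, -0.026, 0.091, 0], [19.5, 10, -5, -1.43, -0.026, 0.091, 0], [19.5, 10, -5, -1.43, -0.026, 0.091, 0], [19.5, 10, -5, -1.43, -0.026, 0.091, 0], [19.5, 10, -5, -1.43, -0.026, 0.091, 0], [19.5, 10, -5, -1.43, -0.026, 0.091, 0], [19.5, 10, -5, -1.43, -0.026, 0.091, 0]],
  ],
)

```text
time_s: 6.12
ee_pos: [0.546, -0.0001, 0.2393]
eef_rot: [2.147, -0.0, 1.571]
force: [-0.3, -0.6, -2.8]
grip_width: 0.0809
```

Run:
```python
from h import *
S=Cam("scene")
o=ctrl.get_obs();print(o["qpos"],o["ee_pos"],o["eef_rot"],o["grip_width"])
r=lambda i,s:cv2.resize(i,None,fx=s,fy=s,interpolation=cv2.INTER_CUBIC)
cv2.imwrite("pics/t1.png",r(S.im[60:210,160:310],4))
go(tilted(0.0,np.radians(57)),grasp=[.53,0,.035])
```

```text
[-0.12752837 -0.23576929  2.24807357  0.66305017  0.17519182 -2.29604859] [ 5.45931486e-01 -1.30351885e-04  2.39346248e-01] [ 2.14713423e+00 -4.36447857e-04  1.57128897e+00] 0.08110492639669047
row [0.004, -18.001, 11.68, -0.0, -0.001, -0.0]
```

View pics/t1.png

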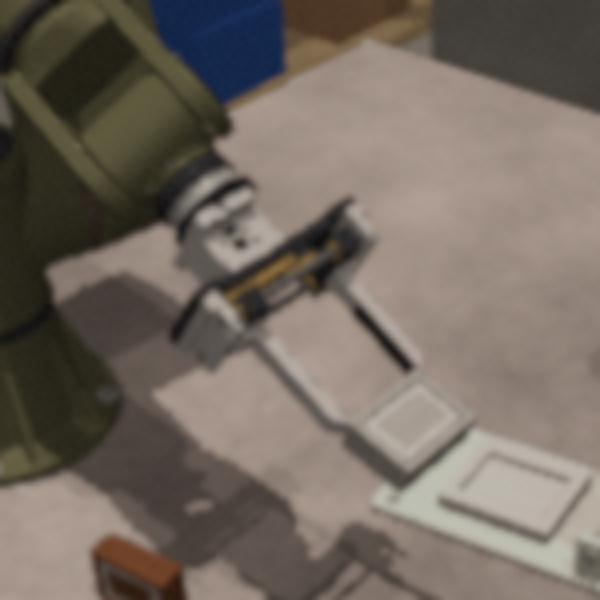

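The scene crop shows the tin lid up at crop (415,425), tilted only slightly and held at both ends. Joint 5 is near its 0 limit (a singularity), so I'll fit a quick planar arm model and choose a laying spot that avoids it.

Run:
```python
from h import *
from scipy.optimize import least_squares
D=[([1.27543373,.30046895,1.52159806,-.000025,1.32067780],[.12464623,.53537735,.17068035],[-3.1415,.00115,1.342]),
([-.38531847,.4351268,1.31153353,-.1977373,1.78513101],[.45261689,-.20722706,.21110142],[-2.70474,-.0005,1.65749]),
([-.3815154,.4150131,1.28198102,-.19855553,1.83369327],[.45134465,-.20419289,.23617963],[-2.711,.003,1.658]),
([-.12752837,-.23576929,2.24807357,.66305017,.17519182],[.545931486,-.00013,.239346],[2.147134,0,1.57129])]
# wrist centre = TCP - L*toolz ; forearm along (q2+q3)
def fk(p,q):
    a0,h,a1,a2,e,L=p; s=q[1]+q[2]
    r=a0+a1*np.sin(q[1])+a2*np.sin(s)+e*np.cos(s); z=h+a1*np.cos(q[1])+a2*np.cos(s)-e*np.sin(s)
    return np.array([r*np.cos(q[0]),r*np.sin(q[0]),z])
def res(p): return np.concatenate([fk(p,q)-(np.array(x)-p[5]*Ro.from_euler("xyz",r).as_matrix()[:,2]) for q,x,r in D]+[1e-3*np.array([p[0],p[4]])])
s=least_squares(res,[0,.2,.4,.4,0,.3]);p=s.x;print(p,np.abs(s.fun).max())
np.save("p.npy",p)
# for candidate spots: solve q2,q3 and report angle needed q5 = acos(forearm.tool)
for x in(.45,.5,.53,.56,.6,.65,.7):
  for t in (57,60):
    R=tilted(0,np.radians(t));g=np.array([x,0,.025]);w=g+(.019-p[5])*R[:,2]
    f=least_squares(lambda q:(fk(p,[0,q[0],q[1]])-w)[[0,2]],[.3,1.8],bounds=([-.79,.23],[2.21,2.52]))
    print(x,t,f.x,"err",f.cost**.5,"q5",np.radians(180-t)-f.x.sum(), "wrist",w)
```

```text
[ 0.13767378  0.13017378  0.33147905  0.30644333 -0.0401649   0.22666557] 0.044857937487879786
0.45 57 [0.40703822 2.52      ] err 0.06909607770159482 q5 -0.7802832393478742 wrist [0.275837   0.         0.13810277]
0.45 60 [0.47448526 2.52      ] err 0.0732688569229789 q5 -0.9000901563397758 wrist [0.27015634 0.         0.12883278]
0.5 57 [0.42226002 2.52      ] err 0.033783408604254904 q5 -0.7955050383788733 wrist [0.325837   0.         0.13810277]
0.5 60 [0.47172433 2.52      ] err 0.037914832681713716 q5 -0.8973292302023301 wrist [0.32015634 0.         0.12883278]
0.53 57 [0.42804972 2.52      ] err 0.012586430526719103 q5 -0.8012947421763901 wrist [0.355837   0.         0.13810277]
0.53 60 [0.47068898 2.52      ] err 0.016702121136009378 q5 -0.8962938821438851 wrist [0.35015634 0.         0.12883278]
0.56 57 [0.44801883 2.47873242] err 3.200391223456665e-08 q5 -0.7799962768211652 wrist [0.385837   0.         0.13810277]
0.56 60 [0.47798781 2.49843245] err 1.3024631385185687e-08 q5 -0.8820251570697981 wrist [0.38015634 0.         0.12883278]
0.6 57 [0.50762251 2.34072481] err 8.731774449886389e-09 q5 -0.701592342320724 wrist [0.425837   0.         0.13810277]
0.6 60 [0.53154109 2.36096846] err 5.825339299659671e-08 q5 -0.7981144561799516 wrist [0.42015634 0.         0.12883278]
0.65 57 [0.58824201 2.16122144] err 1.9072722254187122e-10 q5 -0.6027084702672298 wrist [0.475837   0.         0.13810277]
0.65 60 [0.6064728  2.18241828] err 9.58015197802221e-10 q5 -0.6944959747741324 wrist [0.47015634 0.         0.12883278]
0.7 57 [0.67590498 1.97118803] err 7.148641227835027e-09 q5 -0.5003380307823337 wrist [0.525837   0.         0.13810277]
0.7 60 [0.68964981 1.99373895] err 9.664838629357567e-09 q5 -0.5889936578705086 wrist [0.52015634 0.         0.12883278]
```

```bash
cat > fit.py <<'E'
from h import *
from scipy.optimize import least_squares
D=[([1.27543373,.30046895,1.52159806,-.000025,1.32067780,-.06657],[.12464623,.53537735,.17068035],[-3.14154,.00115,1.342]),
([-.38531847,.4351268,1.31153353,-.1977373,1.78513101,-2.04682],[.45261689,-.20722706,.21110142],[-2.70474,-.0005,1.65749]),
([-.3815154,.4150131,1.28198102,-.19855553,1.83369327,-2.05318],[.45134465,-.20419289,.23617963],[-2.711,.003,1.658]),
([-.12752837,-.23576929,2.24807357,.66305017,.17519182,-2.29605],[.545931486,-.00013,.239346],[2.147134,0,1.57129])]
rx=lambda a:Ro.from_rotvec([a,0,0]).as_matrix()
ry=lambda a:Ro.from_rotvec([0,a,0]).as_matrix()
rz=lambda a:Ro.from_rotvec([0,0,a]).as_matrix()
def fk(p,q):
    a0,h,a1,a2,e,d,w,L=p
    A=rz(q[0]);B=A@ry(q[1]);C=B@ry(q[2]);E=C@rz(q[3]);F=E@ry(q[4]);G=F@rz(q[5])
    x=A@[a0,d,h]+B@[0,0,a1]+C@[e,0,a2]+E@[0,0,0]+F@[w,0,L]
    return x,G
E
python3 - <<'E'
from fit import *
for q,x,r in D:
    G=fk(np.zeros(8),q)[1]; print(np.round(Ro.from_matrix(G.T@Ro.from_euler("xyz",r).as_matrix()).as_rotvec(),3))
f=lambda p:np.concatenate([fk(p,q)[0]-x for q,x,r in D]+[1e-3*p[[0,4,6]]])
s=least_squares(f,[0,.2,.4,.4,0,0,0,.3]);print(s.x,np.abs(s.fun).max())
E
```

```text
[ 0.    -0.    -3.142]
[-0.     0.    -3.142]
[-0.005  0.009 -3.14 ]
[ 0.    -0.     3.141]
[1.25124998e-06 2.21180997e-01 4.24205649e-01 4.47494946e-01
 4.08875248e-02 3.65999133e-02 8.27198312e-07 3.04834548e-01] 4.088752479089264e-05
```

```bash
cat >> fit.py <<'E'
P=np.array([0,.22118,.424206,.447495,.0408875,.0366,0,.3048345])
lo=np.array([-3.03,-.79,.23,-1.04,0,-2.55]);hi=np.array([3.03,2.21,2.52,4.18,3.07,2.55])
def ik(R,grasp,q0):
    t=np.array(grasp)+.019*R[:,2]
    def f(q):
        x,G=fk(P,q); return np.r_[x-t,.3*Ro.from_matrix((G@rz(np.pi)).T@R).as_rotvec()]
    s=least_squares(f,np.clip(q0,lo+1e-3,hi-1e-3),bounds=(lo,hi)); return s.x,np.sqrt(2*s.cost)
E
python3 - <<'E'
from fit import *
np.set_printoptions(precision=2,suppress=True)
qs=ctrl.get_obs()["qpos"]
for x in(.53,.6,.65,.7):
  for yaw in (0,.3,-.3):
   for jaw in (1,-1):
    best=[]
    for q0 in ([-.1,.3,2.0,.3,.4,-1.6],[-.1,.3,2.0,3.1,.4,1.6],[-.1,.3,2.0,3.1,.4,0],[-.1,.3,2,1.5,.4,0],[-.1,.3,2,1.5,.4,-2],[-.1,.3,2.0,-.5,.4,1.6],[-.1,.3,2.0,-.5,.4,0]):
      q,e=ik(tilted(yaw,np.radians(57),jaw),[x,0,.025],q0)
      if e<1e-4: best.append(q)
    for b in best[:]: print(x,yaw,jaw,b)
E
```

```text
0.53 0 1 [-0.13  0.4   2.37  2.96  0.63  1.65]
0.53 0 1 [-0.13  0.4   2.37  2.96  0.63  1.65]
0.53 0 1 [-0.13  0.4   2.37  2.96  0.63  1.65]
0.53 0 -1 [-0.13  0.4   2.37  2.96  0.63 -1.49]
0.53 0 -1 [-0.13  0.4   2.37  2.96  0.63 -1.49]
0.53 0 -1 [-0.13  0.4   2.37  2.96  0.63 -1.49]
0.53 0 -1 [-0.13  0.4   2.37  2.96  0.63 -1.49]
0.53 0 -1 [-0.13  0.4   2.37  2.96  0.63 -1.49]
0.53 0.3 1 [-0.35  0.42  2.33  2.24  0.71  1.94]
0.53 0.3 1 [-0.35  0.42  2.33  2.24  0.71  1.94]
0.53 0.3 1 [-0.35  0.42  2.33  2.24  0.71  1.94]
0.53 0.3 -1 [-0.35  0.42  2.33  2.24  0.71 -1.2 ]
0.53 0.3 -1 [-0.35  0.42  2.33  2.24  0.71 -1.2 ]
0.53 0.3 -1 [-0.35  0.42  2.33  2.24  0.71 -1.2 ]
0.53 0.3 -1 [-0.35  0.42  2.33  2.24  0.71 -1.2 ]
0.53 0.3 -1 [-0.35  0.42  2.33  2.24  0.71 -1.2 ]
0.53 0.3 -1 [-0.35  0.42  2.33  2.24  0.71 -1.2 ]
0.53 -0.3 1 [0.11 0.42 2.33 3.74 0.64 1.31]
0.53 -0.3 1 [0.11 0.42 2.33 3.74 0.64 1.31]
0.53 -0.3 -1 [ 0.11  0.42  2.33  3.74  0.64 -1.83]
0.53 -0.3 -1 [ 0.11  0.42  2.33  3.74  0.64 -1.83]
0.53 -0.3 -1 [ 0.11  0.42  2.33  3.74  0.64 -1.83]
0.53 -0.3 -1 [ 0.11  0.42  2.33
[... 2930 characters left out ...]
.9   2.14  0.52  2.2 ]
0.7 0.3 1 [-0.23  0.62  1.9   2.14  0.52  2.2 ]
0.7 0.3 -1 [-0.23  0.62  1.9   2.14  0.52 -0.94]
0.7 0.3 -1 [-0.23  0.62  1.9   2.14  0.52 -0.94]
0.7 0.3 -1 [-0.23  0.62  1.9   2.14  0.52 -0.94]
0.7 0.3 -1 [-0.23  0.62  1.9   2.14  0.52 -0.94]
0.7 0.3 -1 [-0.23  0.62  1.9   2.14  0.52 -0.94]
0.7 0.3 -1 [-0.23  0.62  1.9   2.14  0.52 -0.94]
0.7 -0.3 1 [0.07 0.62 1.9  3.91 0.45 1.06]
0.7 -0.3 1 [0.07 0.62 1.9  3.91 0.45 1.06]
0.7 -0.3 -1 [ 0.07  0.62  1.9   3.91  0.45 -2.08]
0.7 -0.3 -1 [ 0.07  0.62  1.9   3.91  0.45 -2.08]
0.7 -0.3 -1 [ 0.07  0.62  1.9   3.91  0.45 -2.08]
0.7 -0.3 -1 [ 0.07  0.62  1.9   3.91  0.45 -2.08]
0.7 -0.3 -1 [ 0.07  0.62  1.9   3.91  0.45 -2.08]
```

Run:
```python
from fit import *
np.set_printoptions(precision=2,suppress=True)
seeds=[[a,.4,2.2,b,.6,c] for a in(-.1,.3) for b in(-.8,0,1.2) for c in(-2,-.8,.5)]
for x,y in((.53,0),(.6,0),(.6,-.03)):
  for yaw in (-.7,-.9,-1.1,-1.3,-1.5,.9,1.3):
    for z in (.025,.15):
      S={}
      for q0 in seeds:
        q,e=ik(tilted(yaw,np.radians(57)),[x,y,z],q0)
        if e<1e-4 and q[3]<2: S[tuple(np.round(q,1))]=q
      for b in S.values(): print(x,y,z,yaw,b)
```

```text
0.53 0 0.15 -1.3 [ 0.39  0.45  1.76 -1.03  1.33  0.6 ]
0.53 0 0.025 -1.5 [ 0.37  0.74  1.64 -0.97  1.34  0.83]
0.53 0 0.15 -1.5 [ 0.37  0.53  1.63 -0.94  1.48  0.64]
0.53 0 0.025 0.9 [-0.54  0.55  2.04  1.34  1.03  2.23]
0.53 0 0.025 1.3 [-0.53  0.68  1.78  1.01  1.28  2.27]
0.53 0 0.15 1.3 [-0.53  0.45  1.76  0.96  1.42  2.48]
0.6 0 0.15 -1.3 [ 0.34  0.56  1.57 -1.04  1.33  0.52]
0.6 0 0.025 -1.5 [ 0.33  0.84  1.44 -0.97  1.38  0.73]
0.6 0 0.15 -1.5 [ 0.33  0.65  1.42 -0.95  1.5   0.56]
0.6 0 0.025 0.9 [-0.47  0.63  1.86  1.34  1.    2.34]
0.6 0 0.025 1.3 [-0.47  0.77  1.59  1.02  1.3   2.37]
0.6 -0.03 0.025 -1.5 [ 0.29  0.82  1.47 -1.    1.34  0.72]
0.6 -0.03 0.15 -1.5 [ 0.29  0.63  1.46 -0.97  1.45  0.55]
0.6 -0.03 0.025 0.9 [-0.52  0.65  1.83  1.29  1.04  2.35]
0.6 -0.03 0.025 1.3 [-0.51  0.79  1.55  0.99  1.34  2.37]
```

Run:
```python
from fit import *
np.set_printoptions(precision=2,suppress=True)
q00=ctrl.get_obs()["qpos"]
for yaw in(-1.57,-1.75):
  for x,y in((.53,.02),(.58,.02)):
    q=q00;K=[(0,57,.53,0,.25),(0,12,.53,0,.25),(yaw,12,x,y,.25),(yaw,57,x,y,.2),(yaw,57,x,y,.023)]
    mn=[];me=0
    for a,b in zip(K,K[1:]):
      for s in np.linspace(0,1,13)[1:]:
        k=np.array(a)*(1-s)+np.array(b)*s
        q2,e=ik(tilted(k[0],np.radians(k[1])),k[2:],q); me=max(me,e,); mn.append(np.minimum(q2-lo,hi-q2)); d=np.abs(q2-q).max(); q=q2
      print(yaw,x,k,q,"maxerr",round(me,5),"min margin",np.min(mn,0))
```

```text
-1.57 0.53 [ 0.   12.    0.53  0.    0.25] [-0.08  0.08  1.66  0.02  1.2  -1.65] maxerr 0.0 min margin [2.91 0.56 0.32 1.06 0.26 0.53]
-1.57 0.53 [-1.57 12.    0.53  0.02  0.25] [ 0.08  0.23  1.48 -0.21  1.45  0.11] maxerr 0.0 min margin [2.91 0.56 0.32 0.83 0.26 0.53]
-1.57 0.53 [-1.57 57.    0.53  0.02  0.2 ] [ 0.39  0.51  1.52 -0.89  1.62  0.6 ] maxerr 0.0 min margin [2.64 0.56 0.32 0.15 0.26 0.53]
-1.57 0.53 [-1.57 57.    0.53  0.02  0.02] [ 0.39  0.78  1.57 -0.9   1.42  0.84] maxerr 0.0 min margin [2.64 0.56 0.32 0.14 0.26 0.53]
-1.57 0.58 [ 0.   12.    0.53  0.    0.25] [-0.08  0.08  1.66  0.02  1.2  -1.65] maxerr 0.0 min margin [2.91 0.56 0.32 1.06 0.26 0.53]
-1.57 0.58 [-1.57 12.    0.58  0.02  0.25] [ 0.07  0.35  1.34 -0.21  1.48  0.09] maxerr 0.0 min margin [2.91 0.56 0.32 0.83 0.26 0.53]
-1.57 0.58 [-1.57 57.    0.58  0.02  0.2 ] [ 0.36  0.6   1.38 -0.9   1.63  0.54] maxerr 0.0 min margin [2.67 0.56 0.32 0.14 0.26 0.53]
-1.57 0.58 [-1.57 57.    0.58  0.02  0.02] [ 0.36  0.85  1.42 -0.91  1.44  0.77] maxerr 0.0 min margin [2.67 0.56 0.32 0.13 0.26 0.53]
-1.75 0.53 [ 0.   12
[... 359 characters left out ...]
0.56 0.32 0.22 0.26 0.53]
-1.75 0.53 [-1.75 57.    0.53  0.02  0.02] [ 0.36  0.84  1.45 -0.8   1.54  0.87] maxerr 0.0 min margin [2.67 0.56 0.32 0.22 0.26 0.53]
-1.75 0.58 [ 0.   12.    0.53  0.    0.25] [-0.08  0.08  1.66  0.02  1.2  -1.65] maxerr 0.0 min margin [2.91 0.56 0.32 1.06 0.26 0.53]
-1.75 0.58 [-1.75 12.    0.58  0.02  0.25] [ 0.07  0.37  1.3  -0.2   1.52  0.27] maxerr 0.0 min margin [2.91 0.56 0.32 0.83 0.26 0.53]
-1.75 0.58 [-1.75 57.    0.58  0.02  0.2 ] [ 0.34  0.68  1.25 -0.84  1.77  0.59] maxerr 0.0 min margin [2.69 0.56 0.32 0.2  0.26 0.53]
-1.75 0.58 [-1.75 57.    0.58  0.02  0.02] [ 0.34  0.92  1.29 -0.82  1.58  0.8 ] maxerr 0.0 min margin [2.69 0.56 0.32 0.2  0.26 0.53]
```

Carrying on with the wrist on its present branch and the tool pointing right (yaw −1.57) keeps every joint inside its limits, so I'll do that in stages.

```bash
cat > st.py <<'E'
from fit import *
import sys
E
python3 - <<'E'
from fit import *
q=ctrl.get_obs()["qpos"]
for k in [(0,12,.53,0,.26),(-1.57,12,.48,-.02,.25),(-1.57,57,.48,-.02,.2),(-1.57,57,.48,-.02,.023)]:
    q,e=ik(tilted(k[0],np.radians(k[1])),k[2:],q);print(k,np.round(q,2),round(e,5))
go(tilted(0,np.radians(12)),grasp=[.53,0,.26])
# stage 2 seen from stage-1 pose
R1=tilted(0,np.radians(12));o={"ee_pos":np.array([.53,0,.26])+.019*R1[:,2],"eef_rot":Ro.from_matrix(R1).as_euler("xyz")}
go(tilted(-1.57,np.radians(12)),grasp=[.48,-.02,.25],o=o)
E
```

```text
(0, 12, 0.53, 0, 0.26) [-0.08  0.08  1.64  0.02  1.22 -1.65] 0.0
(-1.57, 12, 0.48, -0.02, 0.25) [ 0.01  0.11  1.63 -0.21  1.41  0.04] 0.0
(-1.57, 57, 0.48, -0.02, 0.2) [ 0.36  0.38  1.71 -0.9   1.55  0.62] 0.0
(-1.57, 57, 0.48, -0.02, 0.023) [ 0.36  0.69  1.75 -0.94  1.34  0.91] 0.0
row [0.014, -0.465, -1.131, 0.785, -0.001, 0.0]
row [-2.391, -5.481, -0.163, -0.0, -0.326, 1.536]
```

Emit:
play_rows(
  steps=[
    [[0, -0.2, -0.5, 0.1, 0, 0, 0], [0, -0.5, -1.1, 0.785, 0, 0, 0], [0, -0.5, -1.1, 0.785, 0, 0, 0], [0, -0.5, -1.1, 0.785, 0, 0, 0], [0, -0.5, -1.1, 0.785, 0, 0, 0], [0, -0.5, -1.1, 0.785, 0, 0, 0], [0, -0.5, -1.1, 0.785, 0, 0, 0], [0, -0.5, -1.1, 0.785, 0, 0, 0], [0, -0.5, -1.1, 0.785, 0, 0, 0], [0, -0.5, -1.1, 0.785, 0, 0, 0]],
  ],
)

```text
time_s: 7.0
ee_pos: [0.5339, -0.0002, 0.2405]
eef_rot: [2.931, -0.0, 1.571]
force: [-0.4, -0.2, -3.2]
grip_width: 0.0808
```

Emit:
play_rows(
  steps=[
    [[-2.4, -5.5, -0.2, 0, -0.326, 1.536, 0], [-2.4, -5.5, -0.2, 0, -0.326, 1.536, 0], [-2.4, -5.5, -0.2, 0, -0.326, 1.536, 0], [-2.4, -5.5, -0.2, 0, -0.326, 1.536, 0], [-2.4, -5.5, -0.2, 0, -0.326, 1.536, 0], [-2.4, -5.5, -0.2, 0, -0.326, 1.536, 0], [-2.4, -5.5, -0.2, 0, -0.326, 1.536, 0], [-2.4, -5.5, -0.2, 0, -0.326, 1.536, 0], [-2.4, -5.5, -0.2, 0, -0.326, 1.536, 0], [-2.4, -5.5, -0.2, 0, -0.326, 1.536, 0], [-2.4, -5.5, -0.2, 0, -0.326, 1.536, 0], [-2.4, -5.5, -0.2, 0, -0.326, 1.536, 0], [-2.4, -5.5, -0.2, 0, -0.326, 1.536, 0], [-2.4, -5.5, -0.2, 0, -0.326, 1.536, 0], [-2.4, -5.5, -0.2, 0, -0.326, 1.536, 0], [-2.4, -5.5, -0.2, 0, -0.326, 1.536, 0]],
  ],
)

```text
time_s: 8.33
ee_pos: [0.4794, -0.0243, 0.2311]
eef_rot: [2.933, -0.003, 0.004]
force: [-0.2, 0.1, -3.5]
grip_width: 0.0804
```

Run:
```python
from h import *
o=ctrl.get_obs();print(o["qpos"],o["ee_pos"],o["grip_width"])
R=tilted(-1.57,np.radians(57))
for z in(.2,.06,.03,.022): go(R,grasp=[.48,-.02,z])
```

```text
[ 0.00482079  0.10350296  1.63212856 -0.21167424  1.40709665  0.03630873] [ 0.47942862 -0.02427779  0.23114105] 0.08037013278146352
row [0.043, 0.266, 4.286, -0.786, -0.004, 0.001]
row [0.003, -2.636, 17.982, -0.786, -0.004, 0.001]
row [-0.005, -3.257, 20.917, -0.786, -0.004, 0.001]
row [-0.007, -3.423, 21.7, -0.786, -0.004, 0.001]
```

Emit:
play_rows(
  steps=[
    [[0, 0.3, 4.3, -0.786, 0, 0, 0], [0, 0.3, 4.3, -0.786, 0, 0, 0], [0, 0.3, 4.3, -0.786, 0, 0, 0], [0, 0.3, 4.3, -0.786, 0, 0, 0], [0, 0.3, 4.3, -0.786, 0, 0, 0], [0, 0.3, 4.3, -0.786, 0, 0, 0], [0, 0.3, 4.3, -0.786, 0, 0, 0], [0, 0.3, 4.3, -0.786, 0, 0, 0], [0, -0.4, 7.5, -0.786, 0, 0, 0], [0, -1, 10.5, -0.786, 0, 0, 0], [0, -1.7, 13.5, -0.786, 0, 0, 0], [0, -2.2, 16, -0.786, 0, 0, 0], [0, -2.6, 18, -0.786, 0, 0, 0], [0, -2.6, 18, -0.786, 0, 0, 0], [0, -2.6, 18, -0.786, 0, 0, 0]],
  ],
)

```text
time_s: 9.58
ee_pos: [0.4803, -0.0366, 0.0504]
eef_rot: [2.149, -0.003, 0.002]
force: [1.1, 0.4, -1.4]
grip_width: 0.0815
```

Run:
```python
from h import *
o=ctrl.get_obs();print(o["qpos"],o["ee_pos"],o["eef_rot"],o["force"])
R=tilted(-1.57,np.radians(57))
for z in(.03,.022): go(R,grasp=[.48,-.02,z])
```

```text
[ 0.35842735  0.61455403  1.76059347 -0.92765491  1.3771427   0.84930909] [ 0.48032357 -0.03660168  0.05036083] [ 2.14934409 -0.00266943  0.00238903] [ 1.0903522   0.41336502 -1.44473043]
row [-0.039, -2.608, 1.603, -0.003, -0.003, -0.001]
row [-0.041, -3.277, 2.041, -0.003, -0.003, -0.001]
```

Emit:
play_rows(
  steps=[
    [[0, -0.9, 0.55, 0, 0, 0, 0], [0, -1.7, 1.05, 0, 0, 0, 0], [0, -2.3, 1.4, 0, 0, 0, 0], [0, -2.6, 1.6, 0, 0, 0, 0], [0, -2.8, 1.75, 0, 0, 0, 0], [0, -3.0, 1.85, 0, 0, 0, 0], [0, -3.1, 1.95, 0, 0, 0, 0], [0, -3.2, 2.0, 0, 0, 0, 0], [0, -3.2, 2.0, 0, 0, 0, 0]],
  ],
)

```text
time_s: 10.33
ee_pos: [0.4805, -0.0358, 0.0126]
eef_rot: [2.149, -0.003, 0.002]
force: [0.8, 0.9, -1.0]
grip_width: 0.0811
```

Emit:
play_rows(
  steps=[
    [[0, -0.08, 0.05, 0, 0, 0, 0], [0, -0.17, 0.1, 0, 0, 0, 0], [0, -0.25, 0.15, 0, 0, 0, 0], [0, -0.25, 0.15, 0, 0, 0, 0]],
  ],
)

```text
time_s: 10.67
ee_pos: [0.4805, -0.0357, 0.0096]
eef_rot: [2.149, -0.003, 0.003]
force: [0.3, 0.8, -0.4]
grip_width: 0.0811
```

Emit:
play_rows(
  steps=[
    [[0, 0, 0, 0, 0, 0, 1], [0, 0, 0, 0, 0, 0, 1], [0, 0, 0, 0, 0, 0, 1], [0, 0, 0, 0, 0, 0, 1], [0, 0, 0, 0, 0, 0, 1], [0, 0, -1, 0, 0, 0, 1], [0, 0, -3, 0, 0, 0, 1], [0, 0, -6, 0, 0, 0, 1], [0, 0, -9, 0, 0, 0, 1], [0, 0, -12, 0, 0, 0, 1], [0, 0, -15, 0, 0, 0, 1], [0, 0, -15, 0, 0, 0, 1]],
  ],
)

```text
time_s: 11.67
ee_pos: [0.481, 0.0945, 0.0946]
eef_rot: [2.153, -0.007, 0.006]
force: [0.1, 0.4, 1.3]
grip_width: 0.0939
```

Run:
```python
from h import *
o=ctrl.get_obs();print(o["qpos"],o["ee_pos"],o["eef_rot"],o["force"])
S=Cam("scene");T=Cam("top")
c=S.proj([[.48,-.04,.015]])[0];d=T.proj([[.48,-.04,.03]])[0];print(c,d)
r=lambda i,s:cv2.resize(i,None,fx=s,fy=s,interpolation=cv2.INTER_CUBIC)
k=lambda I,c:r(I[int(c[1])-45:int(c[1])+45,int(c[0])-32:int(c[0])+32],6)
cv2.imwrite("pics/rel.png",np.hstack([k(T.im,d),k(S.im,c)]))
```

```text
[ 0.56870332  0.64442137  1.56073905 -0.78817221  1.60134639  0.82689179] [0.48102976 0.0944773  0.09463134] [ 2.15268508 -0.00735098  0.00591561] [0.0672239  0.36191289 1.25933739]
[240.8650748 217.2581681] [281.536924   210.62140068]
```

View pics/rel.png

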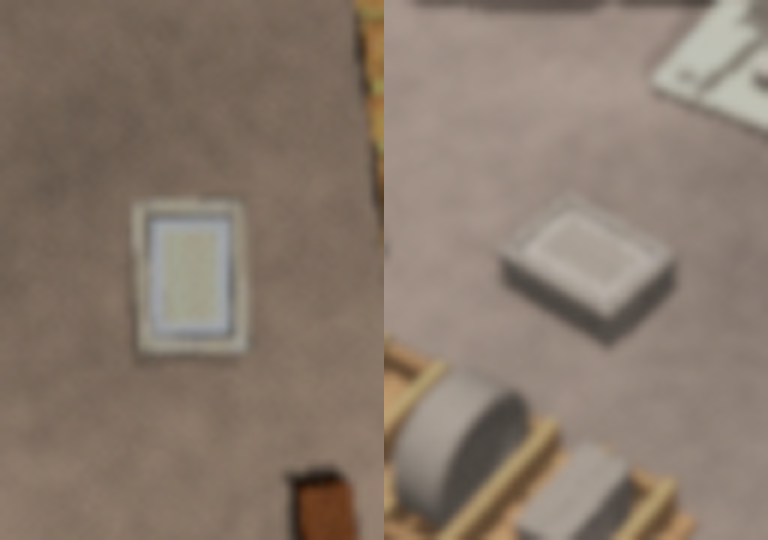

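The tin is lying flat, lid side up, at rel.png left (190,277) and right (588,265), clear of everything. Next I'll fix its pose and move above it with the jaws across the 62 mm width.

Run:
```python
from fit import *
np.set_printoptions(precision=4,suppress=True)
T=Cam("top");S=Cam("scene")
q=np.array([[133,203],[244,203],[248,350],[140,352]])/6+[249,165]-.42
A=T.plane(q,.03);print(A[:,:2],A.mean(0))
q=np.array([[503-384,247],[567-384,192],[676-384,262],[612-384,317]])/6+[240-32,217-45]-.42
B=S.plane(q,.03);print(B[:,:2],B.mean(0))
c,wh,b=rect(A);print(c,wh)
for yaw in(0.,.03):
  R=tilted(yaw,0);x=A.mean(0);x[2]=.13;qq,e=ik(R,x,[0,.3,1.5,0,1.3,-1.5]);print(qq,e)
go(R,grasp=[x[0],x[1],.15])
```

```text
[[ 0.5216 -0.005 ]
 [ 0.5201 -0.0668]
 [ 0.4384 -0.0668]
 [ 0.4388 -0.0069]] [ 0.4797 -0.0364  0.03  ]
[[ 0.4391 -0.0627]
 [ 0.4383 -0.0057]
 [ 0.5254 -0.0107]
 [ 0.5239 -0.0658]] [ 0.4817 -0.0362  0.03  ]
[480.0076 -35.9367] (83.1688003540039, 61.7140007019043)
[-0.1518  0.2091  1.783  -0.      1.1495 -1.7226] 2.952677767336849e-14
[-0.1518  0.2091  1.783  -0.      1.1495 -1.7526] 4.595722673226394e-14
row [-0.002, 10.221, 8.333, 0.767, 0.786, -1.454]
```

Run:
```python
from h import *
go(tilted(0,0),tcp=[.4805,-.0363,.12])
```

```text
row [0.075, 9.279, 8.939, 0.776, 0.772, -1.427]
```

Emit:
play_rows(
  steps=[
    [[0.08, 9.28, 8.94, 0.776, 0.772, -1.427, 1], [0.08, 9.28, 8.94, 0.776, 0.772, -1.427, 1], [0.08, 9.28, 8.94, 0.776, 0.772, -1.427, 1], [0.08, 9.28, 8.94, 0.776, 0.772, -1.427, 1], [0.08, 9.28, 8.94, 0.776, 0.772, -1.427, 1], [0.08, 9.28, 8.94, 0.776, 0.772, -1.427, 1], [0.08, 9.28, 8.94, 0.776, 0.772, -1.427, 1], [0.08, 9.28, 8.94, 0.776, 0.772, -1.427, 1], [0.08, 9.28, 8.94, 0.776, 0.772, -1.427, 1], [0.08, 9.28, 8.94, 0.776, 0.772, -1.427, 1], [0.08, 9.28, 8.94, 0.776, 0.772, -1.427, 1], [0.08, 9.28, 8.94, 0.776, 0.772, -1.427, 1], [0.08, 9.28, 8.94, 0.776, 0.772, -1.427, 1], [0.08, 9.28, 8.94, 0.776, 0.772, -1.427, 1], [0.08, 9.28, 8.94, 0.776, 0.772, -1.427, 1], [0.08, 9.28, 8.94, 0.776, 0.772, -1.427, 1], [0.08, 9.28, 8.94, 0.776, 0.772, -1.427, 1], [0.08, 9.28, 8.94, 0.776, 0.772, -1.427, 1], [0.08, 9.28, 8.94, 0.776, 0.772, -1.427, 1]],
  ],
)

```text
time_s: 13.45
ee_pos: [0.48, -0.0361, 0.1197]
eef_rot: [3.141, 0.001, 1.568]
force: [-0.1, -0.3, 0.9]
grip_width: 0.0942
```

Run:
```python
from h import *
o=ctrl.get_obs();print(o["qpos"],o["ee_pos"])
go(tilted(0,0),tcp=[.4805,-.0363,.012])
```

```text
[-1.50634936e-01  1.99134410e-01  1.77307251e+00 -9.26238622e-04
  1.16900391e+00 -1.71851704e+00] [ 0.47999843 -0.03610006  0.11968733]
row [-0.01, 0.047, 10.769, 0.0, 0.001, -0.003]
```

Emit:
play_rows(
  steps=[
    [[0, 0.05, 3, 0, 0, 0, 1], [0, 0.05, 6, 0, 0, 0, 1], [0, 0.05, 8, 0, 0, 0, 1], [0, 0.05, 9.5, 0, 0, 0, 1], [0, 0.05, 10.3, 0, 0, 0, 1], [0, 0.05, 10.75, 0, 0, 0, 1], [0, 0.05, 10.75, 0, 0, 0, 1], [0, 0.05, 10.75, 0, 0, 0, 0], [0, 0.05, 10.75, 0, 0, 0, 0], [0, 0.05, 10.75, 0, 0, 0, 0], [0, 0.05, 10.75, 0, 0, 0, 0], [0, 0.05, 10.75, 0, 0, 0, 0], [0, 0.05, 10.75, 0, 0, 0, 0], [0, 0.05, 10.75, 0, 0, 0, 0]],
  ],
  force=30,
)

```text
time_s: 14.62
ee_pos: [0.4806, -0.0362, 0.0123]
eef_rot: [3.141, 0.001, 1.568]
force: [-0.0, -0.4, 0.5]
grip_width: 0.0508
```

Emit:
play_rows(
  steps=[
    [[0, 0, 0, 0, 0, 0, 0], [0, 0, 0, 0, 0, 0, 0]],
  ],
)

```text
time_s: 14.78
ee_pos: [0.4806, -0.0362, 0.0123]
eef_rot: [3.141, 0.001, 1.568]
force: [1.1, 0.2, 0.2]
grip_width: 0.0374
```

Run:
```python
from h import *
S=Cam("scene");o=ctrl.get_obs();print(o["grip_width"],o["ee_pos"])
c=S.proj([[.48,-.04,.03]])[0]
cv2.imwrite("pics/gr2.png",cv2.resize(S.im[int(c[1])-50:int(c[1])+50,int(c[0])-50:int(c[0])+50],None,fx=6,fy=6,interpolation=cv2.INTER_CUBIC))
```

```text
0.03353094537778556 [ 0.48061538 -0.03621771  0.0123102 ]
```

View pics/gr2.png

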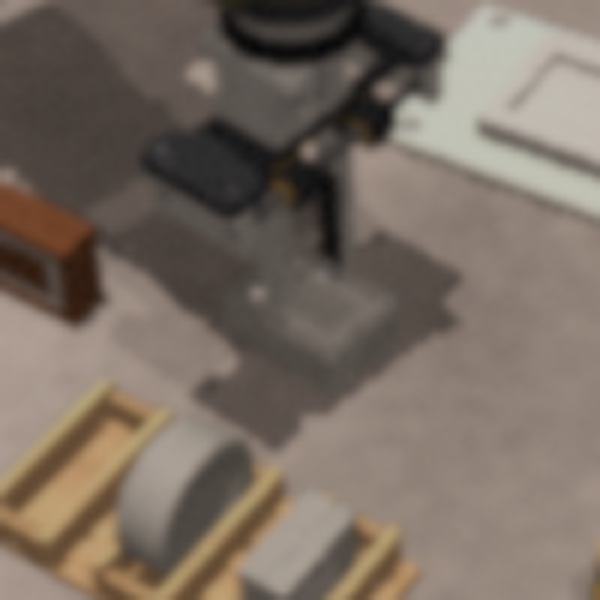

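The gripper width fell well below 62 mm, and the picture shows the fingers around crop (330,230) with the tin at about (330,310). So the tin isn't held between the pads. I'll open, back straight up, move clear and measure again.

Emit:
play_rows(
  steps=[
    [[0, 0, 0, 0, 0, 0, 1], [0, 0, 0, 0, 0, 0, 1], [0, 0, 0, 0, 0, 0, 1], [0, 0, 0, 0, 0, 0, 1], [0, 0, 0, 0, 0, 0, 1], [0, 0, 0, 0, 0, 0, 1], [0, 0, 0, 0, 0, 0, 1], [0, 0, 0, 0, 0, 0, 1], [0, 0, 0, 0, 0, 0, 1], [0, 0, 0, 0, 0, 0, 1], [0, 0, -1, 0, 0, 0, 1], [0, 0, -4, 0, 0, 0, 1], [0, 0, -8, 0, 0, 0, 1], [0, 0, -12, 0, 0, 0, 1], [0, 0, -15, 0, 0, 0, 1], [12, 0, -18, 0, 0, 0, 1], [20, 0, -20, 0, 0, 0, 1], [20, 0, -20, 0, 0, 0, 1], [20, 0, -20, 0, 0, 0, 1], [20, 0, -20, 0, 0, 0, 1]],
  ],
)

```text
time_s: 16.5
ee_pos: [0.4805, 0.166, 0.2138]
eef_rot: [3.14, 0.001, 1.568]
force: [0.4, 0.6, 0.8]
grip_width: 0.0943
```

Run:
```python
from h import *
S=Cam("scene");T=Cam("top");o=ctrl.get_obs();print(o["grip_width"],o["ee_pos"],o["force"])
r=lambda i,s:cv2.resize(i,None,fx=s,fy=s,interpolation=cv2.INTER_CUBIC)
k=lambda I,c:r(I[int(c[1])-45:int(c[1])+45,int(c[0])-32:int(c[0])+32],6)
cv2.imwrite("pics/re2.png",np.hstack([k(T.im,(281,210)),k(S.im,(240,217))]))
```

```text
0.09377198341504384 [0.48082281 0.16832357 0.21424521] [ 0.3193997  -1.55751462  0.92721379]
```

View pics/re2.png

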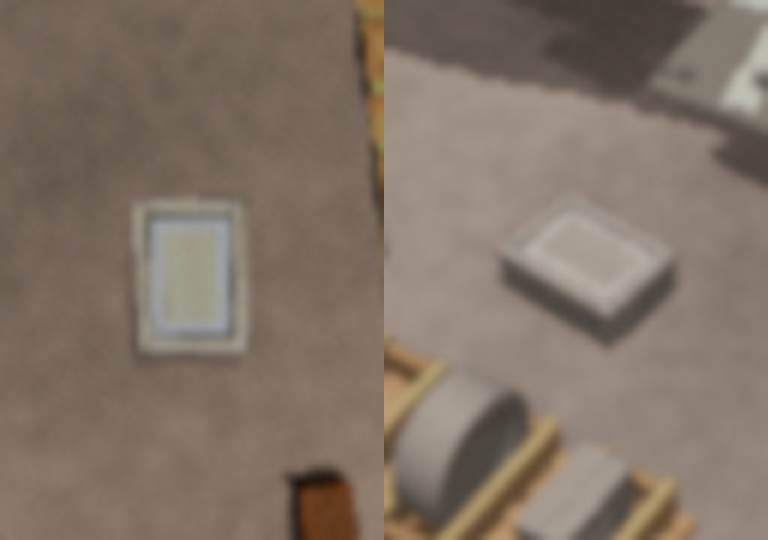

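Nothing has moved: the tin is still at re2 left (190,277) / right (588,265). The fingers closed above it, so the open finger pads must end well behind the TCP. I'll repeat the grasp with the grasp point at mid-height of the tin (TCP about z = 0), watching the force.

Run:
```python
from h import *
for z in(.06,.001): go(tilted(0,0),tcp=[.4805,-.0363,z])
```

```text
row [-20.469, -0.121, 15.415, 0.003, -0.0, 0.002]
row [-20.472, -0.138, 21.315, 0.003, -0.0, 0.002]
```

Emit:
play_rows(
  steps=[
    [[-10, 0, 4, 0, 0, 0, 1], [-10, 0, 4, 0, 0, 0, 1], [-10, 0, 4, 0, 0, 0, 1], [-20.5, -0.1, 8, 0, 0, 0, 1], [-20.5, -0.1, 8, 0, 0, 0, 1], [-20.5, -0.1, 8, 0, 0, 0, 1], [-20.5, -0.1, 12, 0, 0, 0, 1], [-20.5, -0.1, 15.4, 0, 0, 0, 1], [-20.5, -0.1, 18, 0, 0, 0, 1], [-20.5, -0.1, 19.5, 0, 0, 0, 1], [-20.5, -0.1, 20.2, 0, 0, 0, 1], [-20.5, -0.1, 20.6, 0, 0, 0, 1], [-20.5, -0.1, 20.8, 0, 0, 0, 1], [-20.5, -0.1, 20.8, 0, 0, 0, 1]],
  ],
)

```text
time_s: 17.77
ee_pos: [0.4813, -0.0368, 0.0069]
eef_rot: [3.138, -0.0, 1.573]
force: [0.2, -0.1, 0.3]
grip_width: 0.0942
```

Emit:
play_rows(
  steps=[
    [[0, 0, 0.2, 0, 0, 0, 1], [0, 0, 0.4, 0, 0, 0, 1], [0, 0, 0.55, 0, 0, 0, 1], [0, 0, 0.55, 0, 0, 0, 1]],
  ],
)

```text
time_s: 18.1
ee_pos: [0.4813, -0.0367, 0.0014]
eef_rot: [3.137, -0.0, 1.573]
force: [-0.8, -0.9, -0.3]
grip_width: 0.0941
```

Emit:
play_rows(
  steps=[
    [[0, 0, 0, 0, 0, 0, 0.62], [0, 0, 0, 0, 0, 0, 0.62], [0, 0, 0, 0, 0, 0, 0.62], [0, 0, 0, 0, 0, 0, 0.62], [0, 0, 0, 0, 0, 0, 0.6], [0, 0, 0, 0, 0, 0, 0.6], [0, 0, 0, 0, 0, 0, 0.6], [0, 0, 0, 0, 0, 0, 0.6]],
  ],
  force=30,
)

```text
time_s: 18.77
ee_pos: [0.4813, -0.0367, 0.0014]
eef_rot: [3.137, -0.0, 1.573]
force: [0.4, 0.2, 0.1]
grip_width: 0.0564
```

Run:
```python
from h import *
S=Cam("scene");o=ctrl.get_obs();x=o["ee_pos"];print(o["grip_width"],x)
P=np.array([x,x+[0,.028,0],x-[0,.028,0],x+[0,.028,.03],x-[0,.028,.03],x+[0,.0,.097]]);P[4]=x+[0,-.028,.03]
u=S.proj(P);c=(195,150)
I=cv2.convertScaleAbs(S.im[c[1]:c[1]+85,c[0]:c[0]+100],alpha=1.6,beta=-20);I=cv2.resize(I,None,fx=7,fy=7,interpolation=cv2.INTER_CUBIC)
for p,k in zip(u,[(0,0,255),(255,0,0),(255,0,0),(0,255,0),(0,255,0),(0,255,255)]): cv2.circle(I,tuple(int(v) for v in (p-c+.5)*7),4,k,-1)
cv2.imwrite("pics/gr3.png",I)
```

```text
0.0566769482877817 [ 0.48131507 -0.03674269  0.00139275]
```

View pics/gr3.png

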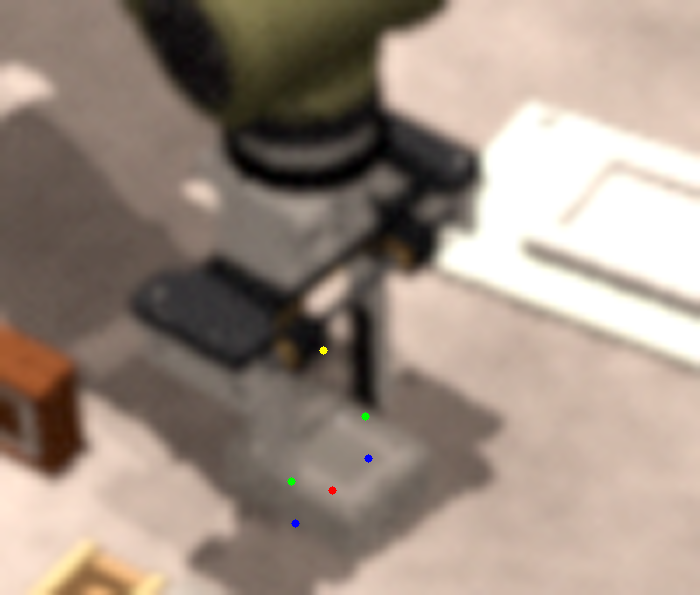

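Emit:
play_rows(
  steps=[
    [[0, 0, 0, 0, 0, 0, 0.5], [0, 0, 0, 0, 0, 0, 0.5], [0, 0, 0, 0, 0, 0, 0.5], [0, 0, 0, 0, 0, 0, 0.5]],
  ],
)

```text
time_s: 19.15
ee_pos: [0.4813, -0.0367, 0.0014]
eef_rot: [3.138, -0.0, 1.573]
force: [-0.6, -0.4, -0.1]
grip_width: 0.0474
```

Run:
```python
from h import *
o=ctrl.get_obs();print(o["grip_width"],o["ee_pos"],o["force"],o["moment"],ctrl.grip_depth, [a for a in dir(ctrl) if a[0]!='_'])
```

```text
0.04737086426922331 [ 0.48129446 -0.03674313  0.00138569] [-0.55894622 -0.37949391 -0.06652575] [ 0.02868263  0.03926905 -0.01057166] 0.0188 ['MotionError', 'camera', 'get_obs', 'grip_depth', 'hand_in']
```

The jaws read 47 mm directly over a 62 mm tin. In the picture the +y pad's lower end is at crop (367,403), level with the tin's top and inside its edge. So the real fingertips sit about 30 mm behind the reported TCP. I'll open and descend further in small, force-checked steps.

Emit:
play_rows(
  steps=[
    [[0, 0, 0, 0, 0, 0, 1], [0, 0, -0.5, 0, 0, 0, 1], [0, 0, -0.5, 0, 0, 0, 1], [0, 0, -0.5, 0, 0, 0, 1], [0, 0, -0.5, 0, 0, 0, 1], [0, 0, -0.5, 0, 0, 0, 1], [0, 0, -0.5, 0, 0, 0, 1], [0, 0, -0.5, 0, 0, 0, 1], [0, 0, 0, 0, 0, 0, 1], [0, 0, 0.3, 0, 0, 0, 1], [0, 0, 0.6, 0, 0, 0, 1], [0, 0, 0.6, 0, 0, 0, 1]],
  ],
)

```text
time_s: 20.15
ee_pos: [0.4809, -0.0367, -0.0054]
eef_rot: [3.139, -0.0, 1.573]
force: [0.3, -0.3, -0.1]
grip_width: 0.094
```

Emit:
play_rows(
  steps=[
    [[0, 0, 0.2, 0, 0, 0, 1], [0, 0, 0.4, 0, 0, 0, 1], [0, 0, 0.6, 0, 0, 0, 1], [0, 0, 0.6, 0, 0, 0, 1]],
  ],
)

```text
time_s: 20.48
ee_pos: [0.4807, -0.0366, -0.0118]
eef_rot: [3.139, -0.001, 1.573]
force: [-0.4, -0.4, -0.0]
grip_width: 0.094
```

Emit:
play_rows(
  steps=[
    [[0, 0, 0.2, 0, 0, 0, 1], [0, 0, 0.4, 0, 0, 0, 1], [0, 0, 0.4, 0, 0, 0, 0], [0, 0, 0.4, 0, 0, 0, 0], [0, 0, 0.4, 0, 0, 0, 0], [0, 0, 0.4, 0, 0, 0, 0], [0, 0, 0.4, 0, 0, 0, 0], [0, 0, 0.4, 0, 0, 0, 0], [0, 0, 0.4, 0, 0, 0, 0], [0, 0, 0.4, 0, 0, 0, 0]],
  ],
  force=25,
)

```text
time_s: 21.32
ee_pos: [0.4808, -0.0366, -0.0157]
eef_rot: [3.139, -0.001, 1.573]
force: [0.2, 0.7, 1.9]
grip_width: 0.0615
```

The jaws now stop on the tin at 61.5 mm. Before carrying it, I'll refine the pocket centre from the first top picture using intensity profiles across its edges, and do the same for the tin so both come from the same camera.

Run:
```python
from h import *
T=Cam("top");g=cv2.cvtColor(cv2.imread("pics/top0.png"),cv2.COLOR_BGR2GRAY).astype(np.float32)
c0=np.array([.506,.208]);
for yaw in(.13,.153,.17):
  f=np.array([np.cos(yaw),np.sin(yaw)]);l=np.array([-f[1],f[0]])
  def prof(a,b,half,span):
    s=np.arange(-span,span+.1,1)/1000;w=np.arange(-half,half+1,2)/1000
    G=c0+s[:,None,None]*a+w[None,:,None]*b
    P=np.c_[G.reshape(-1,2),np.full(len(s)*len(w),.028)];u=T.proj(P).astype(np.float32)
    v=cv2.remap(g,u[:,0].reshape(len(s),-1),u[:,1].reshape(len(s),-1),cv2.INTER_CUBIC).mean(1);return s*1000,v
  for n,a,b,h,sp in(("x",f,l,22,58),("y",l,f,30,50)):
    s,v=prof(a,b,h,sp); base=np.median(v)
    out=[]
    for lo,hi in((-sp+6,-20),(20,sp-6)):
      m=(s>lo)&(s<hi); d=np.clip(base-v[m]-3,0,None); i=np.argmin(v[m]); S=s[m]; k=slice(max(0,i-4),i+5); out+= [round(float((S[k]*d[k]).sum()/d[k].sum()),2), round(float(base-v[m].min()),1)]
    print(yaw,n,out,"mid",(out[0]+out[2])/2)
```

```text
0.13 x [-43.47, 11.4, 44.19, 19.5] mid 0.35999999999999943
0.13 y [-32.81, 10.0, 33.08, 25.6] mid 0.134999999999998
0.153 x [-43.51, 11.3, 44.2, 19.5] mid 0.3450000000000024
0.153 y [-32.82, 10.2, 33.05, 26.1] mid 0.11499999999999844
0.17 x [-43.57, 11.2, 44.21, 19.4] mid 0.3200000000000003
0.17 y [-32.84, 10.2, 33.04, 26.1] mid 0.09999999999999787
```

Run:
```python
from fit import *
o=ctrl.get_obs();print(o["ee_pos"],o["grip_width"])
R=tilted(.153,0)
for z in(.09,.0045): go(R,tcp=[.5071,.2081,z]); 
print(ik(R,[.5071,.2081,.11],[.3,.3,1.6,0,1.2,-1.3]))
```

```text
[ 0.48076853 -0.03660072 -0.01575697] 0.06158507670787606
row [24.471, 2.711, -10.554, 0.003, -0.0, -0.151]
row [24.466, 2.69, -2.004, 0.003, -0.0, -0.151]
(array([ 3.22595141e-01,  3.74502568e-01,  1.61717415e+00, -1.62622389e-08,
        1.14991592e+00, -1.40120116e+00]), np.float64(1.1719213499415383e-08))
```

Emit:
play_rows(
  steps=[
    [[0, 0, -0.5, 0, 0, 0, 0], [0, 0, -2, 0, 0, 0, 0], [0, 0, -5, 0, 0, 0, 0], [0, 0, -8, 0, 0, 0, 0], [3, 0.3, -10.5, 0, 0, 0, 0], [6, 0.7, -10.5, 0, 0, -0.05, 0], [10, 1.1, -10.5, 0, 0, -0.1, 0], [14, 1.6, -10.5, 0, 0, -0.151, 0], [18, 2, -10.5, 0, 0, -0.151, 0], [21.5, 2.4, -10.5, 0, 0, -0.151, 0], [23.5, 2.6, -10.5, 0, 0, -0.151, 0], [24.5, 2.7, -10.5, 0, 0, -0.151, 0], [24.5, 2.7, -10.5, 0, 0, -0.151, 0], [24.5, 2.7, -10.5, 0, 0, -0.151, 0], [24.5, 2.7, -10.5, 0, 0, -0.151, 0]],
  ],
)

```text
time_s: 22.62
ee_pos: [0.5069, 0.2071, 0.0894]
eef_rot: [3.139, 0.0, 1.723]
force: [0.3, -0.3, -2.2]
grip_width: 0.0617
```

Run:
```python
from fit import *
o=ctrl.get_obs();print(o["ee_pos"],o["eef_rot"],o["grip_width"],o["force"])
go(tilted(.153,0),tcp=[.5071,.2081,.0145])
```

```text
[0.50693454 0.20706692 0.08942333] [3.13943817e+00 1.12161965e-04 1.72281808e+00] 0.06166799914031627 [ 0.27903296 -0.3285736  -2.22557521]
row [0.1, 0.016, 7.492, 0.002, 0.0, -0.001]
```

Emit:
play_rows(
  steps=[
    [[0.1, 0, 2, 0, 0, 0, 0], [0.1, 0, 4, 0, 0, 0, 0], [0.1, 0, 5.5, 0, 0, 0, 0], [0.1, 0, 6.5, 0, 0, 0, 0], [0.1, 0, 7.1, 0, 0, 0, 0], [0.1, 0, 7.4, 0, 0, 0, 0], [0.1, 0, 7.5, 0, 0, 0, 0], [0.1, 0, 7.5, 0, 0, 0, 0]],
  ],
)

```text
time_s: 23.28
ee_pos: [0.5073, 0.208, 0.0149]
eef_rot: [3.139, -0.0, 1.723]
force: [-0.3, 0.2, -3.0]
grip_width: 0.0614
```

Emit:
play_rows(
  steps=[
    [[0, 0, 0.2, 0, 0, 0, 0], [0, 0, 0.4, 0, 0, 0, 0], [0, 0, 0.6, 0, 0, 0, 0], [0, 0, 0.7, 0, 0, 0, 0], [0, 0, 0.8, 0, 0, 0, 0], [0, 0, 0.8, 0, 0, 0, 0]],
  ],
)

```text
time_s: 23.78
ee_pos: [0.5072, 0.208, 0.0067]
eef_rot: [3.139, 0.0, 1.723]
force: [0.1, 0.2, -2.3]
grip_width: 0.0619
```

It is entering the pocket freely, with the underside at about 22 mm and only the tin's weight on the wrist. I'll go on down to the floor.

Emit:
play_rows(
  steps=[
    [[0, 0, 0.1, 0, 0, 0, 0], [0, 0, 0.2, 0, 0, 0, 0], [0, 0, 0.25, 0, 0, 0, 0], [0, 0, 0.25, 0, 0, 0, 0]],
  ],
)

```text
time_s: 24.12
ee_pos: [0.5072, 0.208, 0.0043]
eef_rot: [3.139, 0.0, 1.723]
force: [-1.1, -0.4, -1.3]
grip_width: 0.0617
```

Emit:
play_rows(
  steps=[
    [[0, 0, 0, 0, 0, 0, 0.85], [0, 0, 0, 0, 0, 0, 0.85], [0, 0, 0, 0, 0, 0, 0.85], [0, 0, 0, 0, 0, 0, 0.85], [0, 0, 0, 0, 0, 0, 0.85], [0, 0, -1, 0, 0, 0, 0.85], [0, 0, -3, 0, 0, 0, 0.85], [0, 0, -6, 0, 0, 0, 0.85], [0, 0, -10, 0, 0, 0, 0.85], [0, 1.5, -14, 0, 0, 0, 0.85], [0, 3, -18, 0, 0, 0, 0.85], [0, 7, -22, 0, 0, 0, 0.85], [0, 10, -26, 0, 0, 0, 0.85], [0, 10, -28, 0, 0, 0, 0.85], [0, 10, -28, 0, 0, 0, 0.85], [0, 10, -28, 0, 0, 0, 0.85]],
  ],
)

```text
time_s: 25.45
ee_pos: [0.6062, 0.2231, 0.287]
eef_rot: [3.135, -0.001, 1.722]
force: [0.1, 0.1, -0.9]
grip_width: 0.0802
```

Run:
```python
from fit import *
o=ctrl.get_obs();print(o["ee_pos"],o["grip_width"],o["force"])
S=Cam("scene");T=Cam("top")
n=np.array([.5063,.2082]);f=np.array([.9883,.1524]);l=np.array([-.1524,.9883])
# expected tin top outline and bar in views
W=[np.r_[n+a*f*.042+b*l*.031,.05] for a,b in((1,1),(1,-1),(-1,-1),(-1,1))]
B=[np.r_[n+.134*f+s*l,.241] for s in(-.048,0,.048)]
out=[]
for C,(x0,y0,w,h) in((T,(165,145,80,80)),(S,(245,120,100,100))):
    k=600//h if C is S else 5
    k=min(k,5); I=cv2.resize(C.im[y0:y0+h,x0:x0+w],None,fx=k,fy=k,interpolation=cv2.INTER_CUBIC)
    t=lambda P:((C.proj(P)-[x0,y0]+.5)*k).astype(int)
    for p in t(W): cv2.circle(I,tuple(map(int,p)),2,(0,0,255),-1)
    for p in t(B): cv2.circle(I,tuple(map(int,p)),3,(0,255,0),-1)
    out.append(cv2.copyMakeBorder(I,0,500-I.shape[0],0,0,0))
I=np.hstack(out);I=I[:, :800] if I.shape[1]>800 else I
print(I.shape);cv2.imwrite("pics/seat.png",cv2.resize(I,None,fx=800/I.shape[1],fy=800/I.shape[1]) if I.shape[1]>800 else I)
R=tilted(.153-np.pi/2,0);q,e=ik(R,[*(n+.134*f),.29],o["qpos"]);print(q,e)
go(R,tcp=[*(n+.134*f),.27])
```

```text
[0.6062216  0.22310608 0.28696522] 0.08021465964373321 [ 0.13108812  0.05960712 -0.89021508]
(500, 800, 3)
[2.89746622e-01 5.67657460e-01 9.18743327e-01 1.40191847e-10
 1.65519186e+00 1.36746622e-01] 1.6888749335166345e-09
row [0.054, 3.449, 1.375, 0.001, -0.001, 1.57]
```

View pics/seat.png

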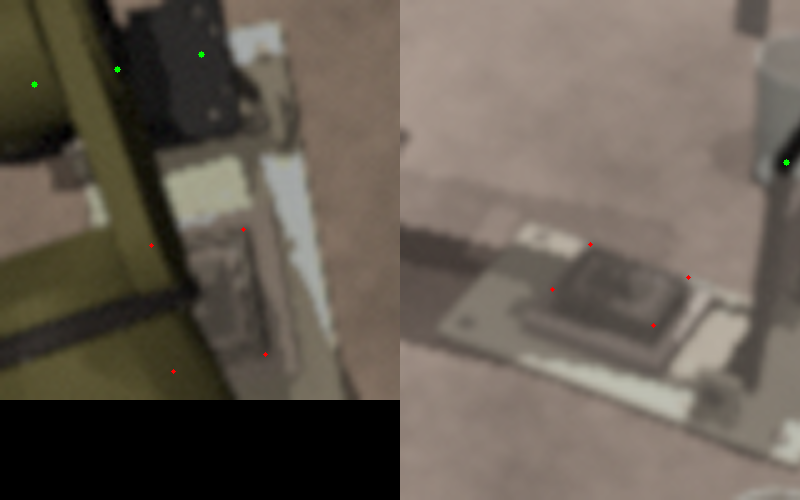

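The seating picture shows the tin's top at scene crop (620,285), within about a pixel of the outline expected for a seated tin (red dots, z = 0.05). The crossbar end at (786,162) fits its predicted place. That was my last viewable picture, so from here I check by numbers. Now the lever: turn the jaws along the press's x above the bar.

Emit:
play_rows(
  steps=[
    [[0, 2, 1.4, 0, 0, 0.3, 0.5], [0.05, 3.45, 1.4, 0, 0, 1.57, 0.5], [0.05, 3.45, 1.4, 0, 0, 1.57, 0.5], [0.05, 3.45, 1.4, 0, 0, 1.57, 0.5], [0.05, 3.45, 1.4, 0, 0, 1.57, 0.5], [0.05, 3.45, 1.4, 0, 0, 1.57, 0.5], [0.05, 3.45, 1.4, 0, 0, 1.57, 0.5], [0.05, 3.45, 1.4, 0, 0, 1.57, 0.5], [0.05, 3.45, 1.4, 0, 0, 1.57, 0.5], [0.05, 3.45, 1.4, 0, 0, 1.57, 0.5], [0.05, 3.45, 1.4, 0, 0, 1.57, 0.5], [0.05, 3.45, 1.4, 0, 0, 1.57, 0.5], [0.05, 3.45, 1.4, 0, 0, 1.57, 0.5], [0.05, 3.45, 1.4, 0, 0, 1.57, 0.5], [0.05, 3.45, 1.4, 0, 0, 1.57, 0.5], [0.05, 3.45, 1.4, 0, 0, 1.57, 0.5]],
  ],
)

```text
time_s: 26.88
ee_pos: [0.6383, 0.2285, 0.2693]
eef_rot: [3.141, 0.0, 0.155]
force: [0.0, -0.1, 0.0]
grip_width: 0.0471
```

Run:
```python
from fit import *
o=ctrl.get_obs();print(o["ee_pos"],o["eef_rot"],o["grip_width"],o["force"])
n=np.array([.5063,.2082]);f=np.array([.9883,.1524])
go(tilted(.153-np.pi/2,0),tcp=[*(n+.134*f),.192])
```

```text
[0.63832409 0.22851449 0.26925042] [3.14114582e+00 1.41202123e-04 1.55491339e-01] 0.047088224480298785 [ 0.04366408 -0.05587392  0.02092624]
row [0.043, -0.008, 7.725, 0.0, 0.0, 0.002]
```

Emit:
play_rows(
  steps=[
    [[0, 0, 1.5, 0, 0, 0, 0.5], [0, 0, 3, 0, 0, 0, 0.5], [0, 0, 4.2, 0, 0, 0, 0.5], [0, 0, 5.2, 0, 0, 0, 0.5], [0, 0, 6.2, 0, 0, 0, 0.5], [0, 0, 7.1, 0, 0, 0, 0.5], [0, 0, 7.7, 0, 0, 0, 0.5], [0, 0, 7.7, 0, 0, 0, 0.5]],
  ],
)

```text
time_s: 27.55
ee_pos: [0.6379, 0.2284, 0.1908]
eef_rot: [3.141, 0.002, 0.156]
force: [-0.3, -0.0, -0.1]
grip_width: 0.0468
```

Emit:
play_rows(
  steps=[
    [[0, 0, 0, 0, 0, 0, 0], [0, 0, 0, 0, 0, 0, 0], [0, 0, 0, 0, 0, 0, 0], [0, 0, 0, 0, 0, 0, 0], [0, 0, 0, 0, 0, 0, 0], [0, 0, 0, 0, 0, 0, 0], [0, 0, 0, 0, 0, 0, 0]],
  ],
  force=10,
)

```text
time_s: 28.13
ee_pos: [0.6382, 0.2285, 0.1912]
eef_rot: [3.141, 0.001, 0.156]
force: [2.8, 1.0, 1.5]
grip_width: 0.0154
```

```bash
python3 -c "
import numpy as np
for t in np.arange(1,21)*.08: print(round(t,2),np.round([-20.04*(np.sin(t-.12)+np.sin(.12)),0,20.04*(np.cos(.12)-np.cos(t-.12))],1).tolist())"
```

```text
0.08 [-1.6, 0.0, -0.1]
0.16 [-3.2, 0.0, -0.1]
0.24 [-4.8, 0.0, 0.0]
0.32 [-6.4, 0.0, 0.3]
0.4 [-7.9, 0.0, 0.6]
0.48 [-9.5, 0.0, 1.1]
0.56 [-10.9, 0.0, 1.8]
0.64 [-12.4, 0.0, 2.5]
0.72 [-13.7, 0.0, 3.4]
0.8 [-15.0, 0.0, 4.3]
0.88 [-16.2, 0.0, 5.4]
0.96 [-17.3, 0.0, 6.5]
1.04 [-18.3, 0.0, 7.8]
1.12 [-19.3, 0.0, 9.1]
1.2 [-20.1, 0.0, 10.5]
1.28 [-20.8, 0.0, 11.9]
1.36 [-21.4, 0.0, 13.4]
1.44 [-21.8, 0.0, 14.9]
1.52 [-22.1, 0.0, 16.5]
1.6 [-22.4, 0.0, 18.1]
```

Emit:
play_rows(
  steps=[
    [[0, 0, 0, 0, 0, 0, 0], [-1.6, 0, -0.1, 0, 0, 0, 0], [-3.2, 0, -0.1, 0, 0, 0, 0], [-4.8, 0, 0, 0, 0, 0, 0], [-6.4, 0, 0.3, 0, 0, 0, 0], [-7.9, 0, 0.6, 0, 0, 0, 0], [-9.5, 0, 1.1, 0, 0, 0, 0], [-10.9, 0, 1.8, 0, 0, 0, 0], [-12.4, 0, 2.5, 0, 0, 0, 0], [-13.7, 0, 3.4, 0, 0, 0, 0], [-15, 0, 4.3, 0, 0, 0, 0], [-15, 0, 4.3, 0, 0, 0, 0]],
  ],
  force=45,
)

```text
time_s: 29.13
ee_pos: [0.4882, 0.2055, 0.1479]
eef_rot: [-3.141, 0.002, 0.156]
force: [-1.8, 3.6, 4.2]
grip_width: 0.015
```

Emit:
play_rows(
  steps=[
    [[-1.2, 0, 1.1, 0, 0, 0, 0], [-2.2, 0, 2.2, 0, 0, 0, 0], [-3.2, 0, 3.5, 0, 0, 0, 0], [-4.2, 0, 4.8, 0, 0, 0, 0], [-5, 0, 6.2, 0, 0, 0, 0], [-5.7, 0, 7.6, 0, 0, 0, 0], [-6.3, 0, 9.1, 0, 0, 0, 0], [-6.7, 0, 10.6, 0, 0, 0, 0], [-6.9, 0, 11.6, 0, 0, 0, 0], [-7, 0, 12.4, 0, 0, 0, 0], [-7, 0, 12.4, 0, 0, 0, 0]],
  ],
  force=60,
)

```text
time_s: 30.05
ee_pos: [0.4192, 0.1955, 0.0238]
eef_rot: [-3.14, 0.0, 0.156]
force: [-1.0, 6.1, 5.2]
grip_width: 0.0147
```

Emit:
play_rows(
  steps=[
    [[-0.1, 0, 0.4, 0, 0, 0, 0], [-0.1, 0, 0.8, 0, 0, 0, 0], [-0.1, 0, 1.1, 0, 0, 0, 0], [-0.1, 0, 1.3, 0, 0, 0, 0], [-0.1, 0, 1.4, 0, 0, 0, 0], [-0.1, 0, 1.4, 0, 0, 0, 0]],
  ],
)

```text
time_s: 30.55
ee_pos: [0.4175, 0.1953, 0.0102]
eef_rot: [-3.14, 0.002, 0.156]
force: [-10.4, -1.5, 12.0]
grip_width: 0.0142
```

Emit:
play_rows(
  steps=[
    [[0, 0, 0.1, 0, 0, 0, 0], [0, 0, 0.2, 0, 0, 0, 0], [0, 0, 0.3, 0, 0, 0, 0], [0, 0, 0.3, 0, 0, 0, 0]],
  ],
)

```text
time_s: 30.88
ee_pos: [0.4173, 0.1954, 0.0082]
eef_rot: [-3.14, 0.003, 0.157]
force: [-9.4, -1.8, 17.1]
grip_width: 0.0146
```

Emit:
play_rows(
  steps=[
    [[0, 0, 0.2, 0, 0, 0, 0], [0, 0, 0.4, 0, 0, 0, 0], [0, 0, 0.5, 0, 0, 0, 0], [0, 0, 0.5, 0, 0, 0, 0]],
  ],
)

```text
time_s: 31.22
ee_pos: [0.4172, 0.1954, 0.0069]
eef_rot: [-3.14, 0.003, 0.157]
force: [-29.0, -11.4, 68.6]
grip_width: 0.0147
```

Run:
```python
from h import *
S=Cam("scene");o=ctrl.get_obs();print(o["ee_pos"],o["force"],o["grip_width"])
n=np.array([.5063,.2082]);f=np.array([.9883,.1524]);l=np.array([-.1524,.9883])
# dark crossbar, -y free end part: expected centre line pixels for candidate angles, print darkest offset
g=cv2.cvtColor(S.im,cv2.COLOR_BGR2GRAY).astype(np.float32)
for s in(-.044,-.036,-.028):
  r=[]
  for t in np.arange(1.4,1.72,.02):
    p=S.proj([np.r_[n+(.11-.2004*np.sin(t-.12))*f+s*l,.042+.2004*np.cos(t-.12)]])[0].astype(np.float32)
    r.append(int(cv2.getRectSubPix(g,(1,1),tuple(map(float,p)))[0,0]))
  print(s,r)
```

```text
[0.4172445  0.19546104 0.00692954] [-29.00632524 -11.2096729   66.03386177] 0.014620649046202704
-0.044 [80, 81, 77, 70, 57, 44, 33, 26, 33, 55, 83, 106, 102, 87, 80, 83, 93]
-0.036 [54, 60, 65, 65, 60, 50, 37, 29, 23, 25, 39, 72, 101, 113, 107, 90, 82]
-0.028 [41, 38, 40, 43, 46, 46, 38, 31, 24, 21, 21, 33, 55, 81, 104, 113, 104]
```

At the stop: the TCP stalled with the force rising to about 69 N, and the crossbar appears at about 1.56–1.6 rad in the picture. Now I'll bring the lever back along its arc.

Emit:
play_rows(
  steps=[
    [[0.3, 0, -1.6, 0, 0, 0, 0], [0.6, 0, -3.2, 0, 0, 0, 0], [1, 0, -4.7, 0, 0, 0, 0], [1.6, 0, -6.2, 0, 0, 0, 0], [2.3, 0, -7.6, 0, 0, 0, 0], [3.1, 0, -9, 0, 0, 0, 0], [4.1, 0, -10.3, 0, 0, 0, 0], [5.1, 0, -11.6, 0, 0, 0, 0], [6.2, 0, -12.7, 0, 0, 0, 0], [7.4, 0, -13.8, 0, 0, 0, 0], [8.7, 0, -14.7, 0, 0, 0, 0], [10, 0, -15.6, 0, 0, 0, 0], [11.5, 0, -16.3, 0, 0, 0, 0], [12.9, 0, -17, 0, 0, 0, 0], [14.5, 0, -17.5, 0, 0, 0, 0], [16, 0, -17.8, 0, 0, 0, 0], [17.6, 0, -18.1, 0, 0, 0, 0], [19.2, 0, -18.2, 0, 0, 0, 0], [20.8, 0, -18.2, 0, 0, 0, 0], [22.2, 0, -18.1, 0, 0, 0, 0]],
  ],
  force=40,
)

```text
time_s: 32.93
ee_pos: [0.6379, 0.2292, 0.1875]
eef_rot: [-3.141, 0.004, 0.156]
force: [0.5, -3.5, 4.3]
grip_width: 0.0146
```

Run:
```python
from h import *
o=ctrl.get_obs();print(o["ee_pos"],o["force"],o["grip_width"])
n=np.array([.5063,.2082]);f=np.array([.9883,.1524])
go(tilted(.153-np.pi/2,0),tcp=[*(n+.1335*f),.19])
```

```text
[0.63786657 0.22919841 0.18745562] [ 0.49117958 -3.4739411   4.30110434] 0.014581748859379916
row [0.026, 0.07, -0.255, -0.0, 0.004, 0.003]
```

Emit:
play_rows(
  steps=[
    [[0, 0, 0, 0, 0, 0, 0.5], [0, 0, 0, 0, 0, 0, 0.5], [0, 0, 0, 0, 0, 0, 0.5], [0, 0, 0, 0, 0, 0, 0.5], [0, 0, 0, 0, 0, 0, 0.5], [0, 0, 0, 0, 0, 0, 0.5], [0, 0, -1, 0, 0, 0, 0.5], [0, 0, -3, 0, 0, 0, 0.5], [0, 0, -6, 0, 0, 0, 0.5], [0, 0, -9, 0, 0, 0, 0.5], [0, 0, -12, 0, 0, 0, 0.5], [-4, 1.5, -14, 0, 0, 0, 0.5], [-8, 4, -14, 0, 0, 0, 0.5], [-12, 7, -14, 0, 0, 0, 0.5], [-16, 10, -14, 0, 0, 0, 0.5], [-20, 14, -14, 0, 0, 0, 0.5], [-22, 18, -14, 0, 0, 0, 0.5], [-22, 22, -14, 0, 0, 0, 0.5], [-22, 22, -14, 0, 0, 0, 0.5], [-22, 22, -14, 0, 0, 0, 0.5]],
  ],
)

```text
time_s: 34.6
ee_pos: [0.4541, -0.0269, 0.3296]
eef_rot: [3.14, 0.002, 0.152]
force: [0.5, -0.0, 0.5]
grip_width: 0.0468
```

Run:
```python
from h import *
o=ctrl.get_obs();print(o["time_s"],o["ee_pos"],o["force"],o["joint_vel"].round(3))
S=Cam("scene");T=Cam("top");cv2.imwrite("pics/endT.png",T.im);cv2.imwrite("pics/endS.png",S.im)
n=np.array([.5063,.2082]);f=np.array([.9883,.1524]);l=np.array([-.1524,.9883])
a=cv2.imread("pics/scene0.png");b=cv2.imread("pics/top0.png")
# lever: bar-area difference start vs end
d=cv2.absdiff(a,S.im).max(2);dt=cv2.absdiff(b,T.im).max(2)
u=S.proj([np.r_[n+.134*f,.241]])[0].astype(int);v=T.proj([np.r_[n+.134*f,.241]])[0].astype(int)
print("bar diff scene",d[u[1]-12:u[1]+12,u[0]-12:u[0]+12].mean(),"top",dt[v[1]-6:v[1]+6,v[0]-20:v[0]+20].mean())
# tin outline in scene and top at pocket, via edge profile: centre intensities inside/outside at z=.05
g=cv2.cvtColor(T.im,cv2.COLOR_BGR2GRAY).astype(np.float32)
def prof(ax,bx,half,span,z):
    s=np.arange(-span,span+1,4)/1000;w=np.arange(-half,half+1,4)/1000
    P=np.c_[(n+s[:,None,None]*ax+w[None,:,None]*bx).reshape(-1,2),np.full(len(s)*len(w),z)]
    q=T.proj(P).astype(np.float32);return cv2.remap(g,q[:,0].reshape(len(s),-1),q[:,1].reshape(len(s),-1),1).mean(1).astype(int)
print("x",prof(f,l,8,60,.05));print("y",prof(l,f,12,52,.05))
# other objects: mean change boxes in top view
for k,(x,y,r) in dict(round=(328,195,7),square=(328,170,7),mug=(258,127,12),jar=(292,132,7),glass=(127,206,14),spat=(400,193,14),brown1=(304,257,10),brown2=(342,250,10),purple=(378,242,10)).items(): print(k,dt[y-r:y+r,x-r:x+r].mean().round(1),end="; ")
```

```text
34.6 [ 0.45406744 -0.02689315  0.32959941] [ 0.50522706 -0.03811943  0.52281529] [ 0.104  0.031 -0.026  0.023  0.     0.129]
bar diff scene 3.8975694444444446 top 5.377083333333333
x [156 155 157 151 135 135 135 137 150 150 149 149 149 149 149 148 149 148
 148 148 147 147 149 139 131 136 139 152 156 149 150]
y [135 153 160 153 119 101 133 139 148 147 148 148 148 148 150 149 149 150
 130 126 141 146 157 158 158 158 158]
round 7.8; square 8.4; mug 7.7; jar 7.9; glass 5.8; spat 7.9; brown1 62.3; brown2 6.3; purple 6.6;
```

Run:
```python
from h import *
a=cv2.imread("pics/scene0.png");b=cv2.imread("pics/endS.png");d=cv2.absdiff(a,b).max(2)
for k,(x,y,r) in dict(brown1=(195,207,6),brown2=(172,229,8),purple=(147,256,8),round=(220,250,7),square=(242,263,7),lever=(325,165,15)).items(): print(k,d[y-r:y+r,x-r:x+r].mean().round(1),end="; ")
h=cv2.cvtColor(b,cv2.COLOR_BGR2HSV);print(h[207,190:200:3].tolist())
print(ctrl.get_obs()["joint_vel"].round(3)); ctrl.hand_in()
```

```text
brown1 2.9; brown2 3.2; purple 3.3; round 3.8; square 3.9; lever 4.0; [[10, 160, 51], [11, 167, 49], [11, 99, 62], [11, 105, 68]]
[ 0.053  0.018 -0.006  0.004 -0.003  0.014]
the job is handed in; nothing more can be done
```

I took the oblong tin from the near slot and laid it flat, lid side up, on the worktop. I then gripped it by its long sides, seated it in the press pocket and swung the lever to its stop and back upright. The job was handed in at about 35 s, with the gripper clear of everything.

**Checks that agreed:**
- **Seating:** the tin slid into the pocket without resistance, and its outline fits a seated tin to about a pixel.
- **Lever:** it stalled at the stop with the wrist force at about 69 N, and the crossbar showed at roughly 1.56–1.6 rad. In the last pictures it is upright, unchanged from the start.
- **Other objects:** the round and square tins, the two brown and one purple look-alikes, mug, jar, glass and spatula show no change. One brown look-alike was hidden by the arm in the last top view, but is unchanged in the other camera.

**What went wrong or was not verified:**
- **First grasp of the lying tin:** two tries closed above it without moving it, because the real fingertips end about 30 mm behind the reported tool point. I lowered the grasp and it then held.
- **Lid depth:** I could not measure directly that the lid is home; I infer it from the lever reaching its stop under load.

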